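# Slide the drip dish under the cooling rack

## Robot

A 6-joint arm with a two-finger parallel gripper is mounted at the origin on the work surface; the furniture and walls round the work are solid. World frame = base frame: x ahead of the robot, y to its left, z up, the work surface at z = 0. Lengths are in m, angles in degrees, forces in N, time in s.
With the tool pointing down it reaches from about 0.375 to 0.9 m from the base axis. Payload 3.1 kg.
Tool frame: the origin (TCP) lies where the fingers leave the gripper's body, on its centre line; the fingertips stand bot.tips_ahead ahead of it and the grasp point (between the pads) lies 51 mm ahead of it (bot.tips_ahead is the distance from the TCP to the fingertips, in m); z points along the fingers, x is the direction in which the jaws open and shut, and the axes are right-handed (so a half turn about z gives the same grasp; the last joint's range is limited). The gripper opens to 87 mm and grips with 3 to 60 N. Pads are 19 mm wide; open, the fingers measure 117 mm over their backs; the gripper's body (75 mm by 190 mm) begins 51 mm behind the grasp point.
Start: joints at [-75.43, 30.224, 82.088, -0, 67.689, -10.227], TCP at [0.262, -0.567, 0.292] pointing down, gripper open.
Joint ranges: [-176.69, 176.69], [-43.24, 126.21], [12.49, 139.97], [-82, 262], [0, 151.66], [-163.58, 163.58]. Speed limits (degrees/s): [159.86, 159.86, 180, 180, 180, 180].

## Interface

Orientations are given as a 3x3 rotation matrix whose columns are the frame's x, y, z axes.
In Python, from rig import bot, vision, nets gives the robot as it stands.
- The arm moves only by the tool play_rows, never from a script. Its argument "series" is a list of rows, each an object of numbers: "tx", "ty", "tz": the shift along the world's x, y, z as a fraction of full scale; "turn": the turn about the world's z as a fraction of full scale. A call has 1 to 10 rows; each row shifts and turns the commanded pose from where the row before left it; what a row does not reach is not made up. Full scale, the value 1, is 0.8 m for a shift and 60 degrees for a turn. A row lasts 1/10 s, in which the tool goes at most 50 mm and 8.59 degrees, less where a joint would pass 70% of its speed; a pose out of reach is approached as far as the arm can. A call with a number of a shift or a turn outside -1 to 1 is refused whole. A call with a gripper value outside its range is refused whole. "gripper" is the opening, from 0 (shut) to 1 (fully open), set as the call begins (left out, the last holds). The fingers move at their own pace and stop on an object; the grip force is fixed at half the most. Time passes only in rows, so rows that do not move let the fingers close. It gives the time, the measured TCP pose, the force and the opening at its end, in the units of the state.
- bot.read_state(): the state, without advancing time (a new reading comes with each control period).
- vision.capture(name): name is "scene" or "top" or "wrist"; returns a dict with "pixels" (384x512x3 uint8, blue, green, red), "fx", "fy", "cx", "cy" (pixels), "D" ([k1, k2, p1, p2, k3] as OpenCV has them; the pictures are not rectified), "extrinsics" (4x4, takes a point from camera to world coordinates). Camera axes: x right, y down, z forward; pixel columns grow to the right and rows downward; lengths in m; the calibration is good to about 2 mm. A picture is of the moment at which its call begins. There is no depth.
- bot.hand_in(): hands the job in, once; it reports no verdict.
Trained networks look in a picture, given as the dict that the camera call returned (one of the last four; its "shot" number tells which), for a name from the list of things; names that differ only in an ending like _2 or _b are one class to them, and where a whole thing is asked for, a point or a joint stands for the part that bears it (a point fixed in the world has none). Each returns a list of dicts, best first, with "confidence" (0 to 1); they miss things now and then, are a little off and sometimes report something else, mostly with a low value. They report only what shows in the picture. A call takes as long as a camera call.
- nets.look_for(picture, query): "at" ([column, row] as shares, 0 to 1, of the picture: columns of its width, rows of its height, amid what is visible of it).
- nets.masks_of(picture, query): "region" (384x512 bool, what is visible of it) and "at" ([column, row] as shares, 0 to 1, of the picture: columns of its width, rows of its height, amid what is visible of it).
The state is a dict: "time_s": time; "joint_positions": joint angles; "qvel": joint speeds; "tau": joint torques, N m; "position": TCP position; "tcp_rot": TCP orientation; "force": force on the tool from outside, world axes, zero at the start; "moment": the same for the moment, N m; "opening": opening from 0.0 (shut) to 1.0 (fully open).
Only numpy, scipy, OpenCV 4.12 (cv2) and the standard library are available. Lean on these libraries where they do the work, as an engineer would, in place of code of your own. Each camera call takes 0.05 s, during which the arm holds its last target.

## Task

The lemon loaf on the wire cooling rack is about to be glazed. Push the long white dish end first along the worktop, in between the rack's feet, until it lies under the loaf and sticks out about the same amount at both ends of the rack, so that it will catch the drips. Only push the dish with the fingers - do not pick it up or ram it against the rack - and do not touch the rack or the cake or disturb the sugar pot and the two lemons.

Things in the scene. Friction and masses are not known exactly. Their poses are not given: they have to be found in the camera images.
- dish: Loose white oblong dish with a low rim, 104 mm (own x) x 240 mm (own y) x 12 mm high, 0.2 to 0.4 kg, lying on the worktop to the right of the rack; treat it as a solid slab. Origin: centre of its underside. Its +y end is the one nearer the rack; it starts turned up to 0.3 rad from world y, up to 0.1 m to either side of the rack's middle line.
- rack: Fixed cooling rack of steel wire, 220 mm (own y) x 124 mm (x), top 40 mm up, 30 mm free below. Origin: on the worktop under its centre. Four feet of round 6 mm wire in two rows along y at x = +-59 mm, |y| = 55 to 101 mm: 112 mm free between the rows, open at both ends; its -y end faces the dish. The dish belongs centred under it, y axes parallel, 10 mm out at each end.
- loaf: Golden-brown loaf cake standing on the rack, fixed to it, 82 mm (x) x 140 mm (y) x 64 mm high, so its top is about 103 mm above the worktop. Origin: centre of its underside, 39 mm above the worktop; axes as the rack's, so its ends lie about 40 mm inside the rack's ends.
- sugar: White lidded sugar pot, 77 mm across, 88 mm high, standing loose near the rack; not to be disturbed. Origin: centre of its underside.
- lemon_a: Loose lemon, 71 x 53 x 51 mm, not to be disturbed. Origin: centre of its underside.
- lemon_b: Loose lemon, 78 x 55 x 56 mm, not to be disturbed. Origin: centre of its underside.

How it is judged:
By the outcome, as a careful person would: the job done as asked, in the order asked, and still so for the second after the job is handed in, with the robot touching nothing.
It also fails if it takes over 72 s, if anything falls off the work surface, if the arm or the gripper's body presses on something with over 40 N, if the wrist force passes 120 N, or if a joint passes its speed limit or range.

## Working session

There is one attempt and no reset: what is moved stays moved. The work goes in short steps, Python scripts to look and compute and a tool call to move; the robot and the scene stay as the last step left them, time stands still between calls to the robot, and variables do not carry over. Pictures are saved under pics/ and viewed, and the job is handed in when it is done.

Besides the shell and the picture viewer there is one more tool, called after ">>>" in YAML: its name, and indented under it one key for each argument. play_rows: Moves the arm, as the interface text tells. Shift numbers are shares of 0.8 m and turn numbers shares of 60 degrees, none past 1 either way. Its arguments: {"type":"object","properties":{"series":{"type":"array"},"gripper":{"type":"number"}},"required":["series"]}

```bash
ls; mkdir -p pics
python3 - <<'E'
from rig import bot,vision,nets
import cv2,numpy as np
print(bot.tips_ahead); s=bot.read_state(); print(s)
for n in ["scene","top"]:
    p=vision.capture(n); cv2.imwrite(f"pics/{n}0.png",p["pixels"])
    print(n,p["fx"],p["fy"],p["cx"],p["cy"],p["D"],p["extrinsics"])
    for q in ["dish","rack","loaf","sugar","lemon_a"]:
        print(q,[(round(d["confidence"],2),(np.array(d["at"])*[512,384]).round(1), int(d["region"].sum())) for d in nets.masks_of(p,q)])
E
```

```text
pics
0.0697
{'time_s': 0.0, 'joint_positions': array([-7.54285801e+01,  3.02779840e+01,  8.21549159e+01, -1.37103969e-03,
        6.76898582e+01, -1.02278425e+01]), 'qvel': array([ 0.10851911,  0.0820098 , -0.01656192,  0.02310358, -0.02062986,
        0.09951657]), 'tau': array([-4.24797909e-04, -4.40045536e+01, -1.76592708e+01,  6.33500121e-02,
        5.81643835e-02, -1.56024844e-04]), 'position': array([ 0.26201961, -0.56679054,  0.29129017]), 'tcp_rot': array([[ 4.19448071e-01, -9.07779159e-01, -5.60458005e-04],
       [-9.07776874e-01, -4.19448292e-01,  2.06804669e-03],
       [-2.11241284e-03, -3.58667382e-04, -9.99997705e-01]]), 'force': array([ 0.00808409, -0.5012897 , -0.3700225 ]), 'moment': array([-0.02485157, -0.03574411,  0.06526639]), 'opening': 1.0029609498131802}
scene 356.6281551908113 356.6281551908113 262.3663525974258 186.3132977144756 [-0.00163908  0.          0.          0.          0.        ] [[ 0.90824133  0.37250947 -0.1906158   0.60940437]
 [ 0.4182159  -0.79295862  0.4430712  -0.35383494]
 [ 0.01389778 -0.48213413 -0.87598718  0.8997372 ]
 [ 0.          0
[... 224 characters left out ...]
array([258.7, 150.9]), 350), (0.62, array([272.5, 129.3]), 291)]
top 456.91031742064604 456.91031742064604 259.18049548426995 192.6475104156549 [-0.16789441  0.          0.          0.          0.        ] [[-0.0197581  -0.99191298  0.12537246  0.26395121]
 [-0.99953448  0.02251255  0.02059134  0.05063227]
 [-0.02324727 -0.12490725 -0.99189603  1.33171281]
 [ 0.          0.          0.          1.        ]]
dish [(0.76, array([360.4, 180.2]), 2773)]
rack [(0.91, array([240. , 172.2]), 1969)]
loaf [(0.79, array([241. , 175.6]), 1403)]
sugar [(0.89, array([161.9, 182.7]), 467), (0.42, array([239.7, 175.2]), 1305)]
lemon_a [(0.94, array([219.4, 221. ]), 354), (0.81, array([187. , 213.9]), 325)]
```

View pics/scene0.png

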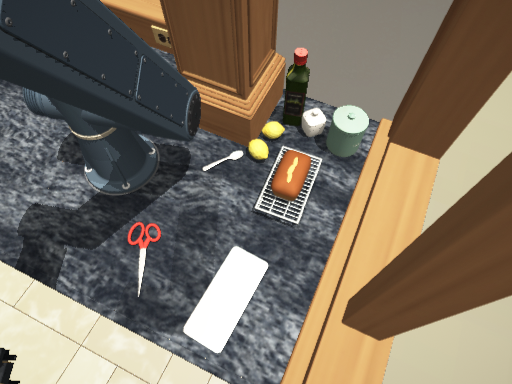

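View pics/top0.png

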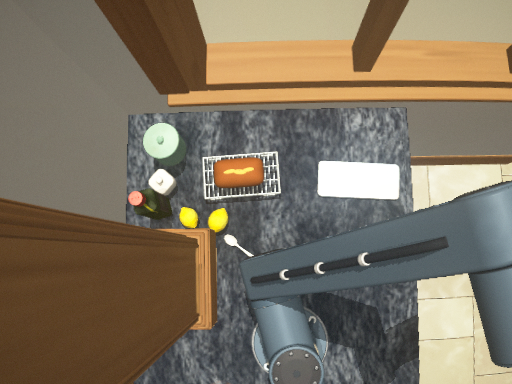

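Scene: dish upper right at (360,180) in the top view, rack with loaf at (240,175), lemons and sugar left of it. The scissors and spoon are also on the table. Next I'll fit poses.

```bash
cat > h.py <<'E'
from rig import bot,vision,nets
import cv2,numpy as np
from scipy.optimize import least_squares, minimize
def proj(p,P):
    T=np.linalg.inv(p["extrinsics"]); K=np.array([[p["fx"],0,p["cx"]],[0,p["fy"],p["cy"]],[0,0,1.]])
    return cv2.projectPoints(np.asarray(P,float).reshape(-1,3),cv2.Rodrigues(T[:3,:3])[0],T[:3,3],K,np.array(p["D"],float))[0].reshape(-1,2)
def onplane(p,uv,z):
    K=np.array([[p["fx"],0,p["cx"]],[0,p["fy"],p["cy"]],[0,0,1.]])
    n=cv2.undistortPoints(np.asarray(uv,float).reshape(-1,1,2),K,np.array(p["D"],float)).reshape(-1,2)
    E=p["extrinsics"]; d=np.c_[n,np.ones(len(n))]@E[:3,:3].T; o=E[:3,3]
    return (o+d*((z-o[2])/d[:,2])[:,None])[:,:2]
def box(q,sx,sy,z0,z1):
    x,y,t=q;c,s=np.cos(t),np.sin(t)
    return [[x+c*a-s*b,y+s*a+c*b,z] for z in(z0,z1) for a,b in((-sx,-sy),(sx,-sy),(sx,sy),(-sx,sy))]
def fit(p,reg,sx,sy,z0,z1):
    # silhouette of a box vs region contour, signed distance residuals
    cs,_=cv2.findContours(reg.astype(np.uint8),cv2.RETR_EXTERNAL,cv2.CHAIN_APPROX_NONE)
    c=max(cs,key=cv2.contourArea)[:,0].astype(float)
    w=onplane(p,c,z1); (cx,cy),(a,b),ang=cv2.minAreaRect((w*1000).astype(np.float32))
    bx=cv2.boxPoints(((cx,cy),(a,b),ang)); e=bx[1]-bx[0]; f=bx[2]-bx[1]
    e=e if np.linalg.norm(e)>np.linalg.norm(f) else f
    t=np.arctan2(e[1],e[0])-np.pi/2; t=(t+np.pi/2)%np.pi-np.pi/2
    def res(q):
        h=cv2.convexHull(proj(p,box(q,sx,sy,z0,z1)).astype(np.float32))
        # contour pixels lie inside the edge by half a pixel
        return np.array([cv2.pointPolygonTest(h,(float(u),float(v)),True)-0.5 for u,v in c])
    r=least_squares(res,[cx/1000,cy/1000,t],loss="soft_l1",f_scale=0.7,diff_step=1e-4,x_scale=[.01,.01,.05])
    return r.x, np.abs(r.fun).mean()
def best(p,q): 
    m=nets.masks_of(p,q); return m[0]["region"] if m and m[0]["confidence"]>.4 else None
E
python3 - <<'E'
from h import *
for n in ["scene","top"]:
    p=vision.capture(n)
    for q,a in dict(dish=(.052,.12,0,.012),rack=(.062,.11,.036,.04)).items():
        m=best(p,q)
        if m is not None:
            x,e=fit(p,m,*a); print(n,q,x.round(4),e.round(2))
    for q,z in (("loaf",.08),("sugar",.044),("lemon_a",.025)):
        for d in nets.masks_of(p,q):
            print(n,q,onplane(p,[np.array(d["at"])*[512,384]],z).round(3),round(d["confidence"],2))
p=vision.capture("wrist"); cv2.imwrite("pics/wrist0.png",p["pixels"]); print(p["extrinsics"].round(3),p["fx"])
E
```

```text
scene dish [ 0.4642 -0.2167 -0.0654] 0.42
scene rack [0.4837 0.128  0.0429] 3.2
scene loaf [[0.486 0.128]] 0.73
scene sugar [[0.472 0.351]] 0.91
scene lemon_a [[0.365 0.196]] 0.82
scene lemon_a [[0.361 0.286]] 0.7
top dish [ 0.4634 -0.2136 -0.0726] 0.68
top rack [0.4827 0.1272 0.0859] 3.89
top loaf [[0.478 0.128]] 0.92
top sugar [[0.46  0.368]] 0.84
top lemon_a [[0.373 0.29 ]] 0.78
top lemon_a [[0.354 0.201]] 0.69
top lemon_a [[ 0.463 -0.216]] 0.66
[[ 0.42  -0.87  -0.259  0.333]
 [-0.908 -0.402 -0.12  -0.534]
 [-0.     0.286 -0.958  0.384]
 [ 0.     0.     0.     1.   ]] 326.4250448672836
```

View pics/wrist0.png

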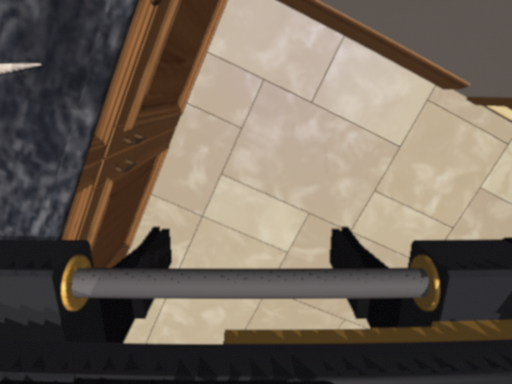

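Run:
```python
from h import *
o=[]
for n,(u,v) in dict(scene=(290,180),top=(240,175)).items():
    p=vision.capture(n); im=p["pixels"].copy(); m=best(p,"rack")
    a=im[v-60:v+60,u-60:u+60].copy(); b=a.copy(); b[m[v-60:v+60,u-60:u+60]]=(0,0,255)
    o.append(np.hstack([cv2.resize(a,(400,300)) if 0 else cv2.resize(a,(300,300),interpolation=0),cv2.resize(b,(300,300),interpolation=0)]))
cv2.imwrite("pics/rm.png",np.vstack(o))
```

```text
(no output)
```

View pics/rm.png

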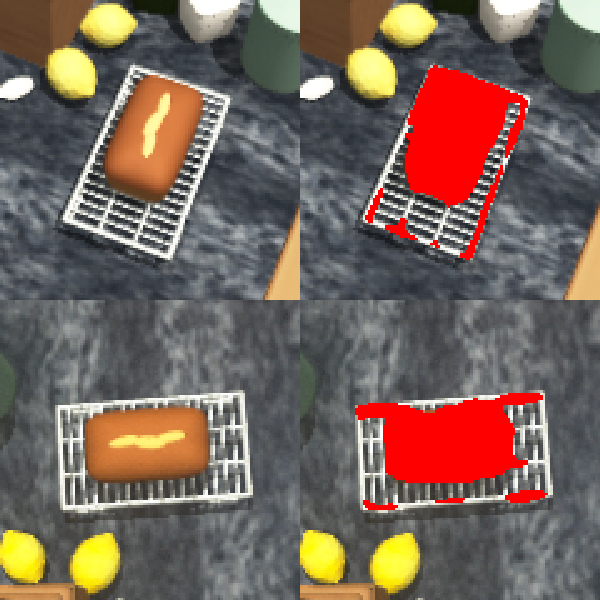

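```bash
cat >> h.py <<'E'
def rackfit(p,thr=120,dbg=None):
    m=cv2.convexHull(np.argwhere(best(p,"rack"))[:,::-1].astype(np.int32))
    k=np.zeros((384,512),np.uint8); cv2.fillConvexPoly(k,m,1); k=cv2.dilate(k,np.ones((9,9)))
    im=p["pixels"].astype(int); w=((im.min(2)>thr)&(im.max(2)-im.min(2)<60)&(k>0)).astype(np.uint8)
    n,l,st,_=cv2.connectedComponentsWithStats(cv2.morphologyEx(w,cv2.MORPH_CLOSE,np.ones((3,3))))
    b=1+np.argmax(st[1:,4]); w=w&(l==b)
    h=cv2.convexHull(np.argwhere(w)[:,::-1].astype(np.int32)); f=np.zeros((384,512),np.uint8); cv2.fillConvexPoly(f,h,1)
    x,e=fit(p,f>0,.062,.11,.037,.04)
    if dbg:
        o=cv2.resize(p["pixels"],None,fx=4,fy=4,interpolation=0)
        q=(proj(p,box(x,.062,.11,.04,.04)[:4])+.5)*4
        cv2.polylines(o,[q.astype(np.int32)],1,(0,0,255),1)
        c=q.mean(0).astype(int); cv2.imwrite(dbg,o[c[1]-250:c[1]+250,c[0]-250:c[0]+250])
    return x,e
E
python3 - <<'E'
from h import *
for n in ["scene","top"]:
    p=vision.capture(n)
    for t in (90,120,150): print(n,t,rackfit(p,t,f"pics/rf_{n}.png" if t==120 else None))
a=cv2.imread("pics/rf_scene.png");b=cv2.imread("pics/rf_top.png");cv2.imwrite("pics/rf.png",np.hstack([cv2.resize(a,(400,400)),cv2.resize(b,(400,400))]))
E
```

```text
scene 90 (array([0.49049438, 0.11899765, 0.03745135]), np.float64(4.723191299984324))
scene 120 (array([0.48866669, 0.12475044, 0.02895134]), np.float64(3.443105658218224))
scene 150 (array([0.48488644, 0.12625195, 0.05619283]), np.float64(0.39661053666647916))
top 90 (array([0.48257537, 0.1278748 , 0.05585079]), np.float64(4.371278412975639))
top 120 (array([0.48160196, 0.13087868, 0.04915765]), np.float64(2.32214221709996))
top 150 (array([0.48092413, 0.12970535, 0.05531614]), np.float64(1.2135174923561387))
```

View pics/rf.png

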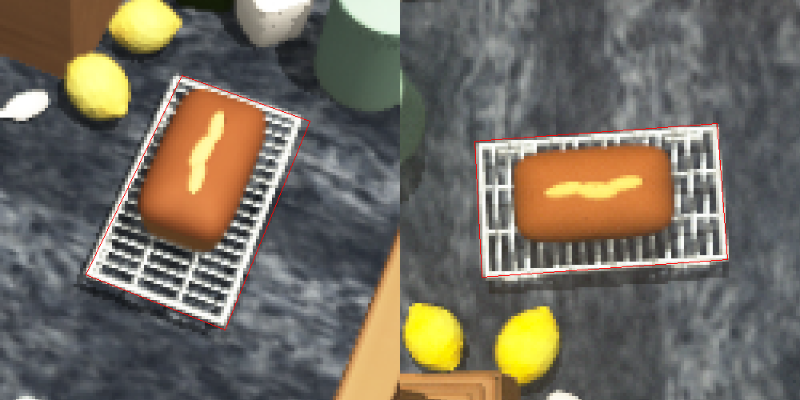

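Run:
```python
from h import *
for n in ["scene","top"]:
    p=vision.capture(n)
    for t in (140,150,160,170,180,190): print(n,t,*rackfit(p,t,f"pics/rf_{n}.png" if t==160 else None))
    for q,a in dict(dish=(.052,.12,0,.012),loaf=(.041,.07,.039,.103)).items():
        m=best(p,q)
        if m is not None: print(n,q,*fit(p,m,*a))
a=cv2.imread("pics/rf_scene.png");b=cv2.imread("pics/rf_top.png");cv2.imwrite("pics/rf2.png",np.hstack([cv2.resize(a,(400,400)),cv2.resize(b,(400,400))]))
```

```text
scene 140 [0.4861755  0.12636782 0.04441237] 0.8346917181787246
scene 150 [0.48488089 0.12634224 0.05594634] 0.405032953445847
scene 160 [0.48479125 0.12631771 0.05479874] 0.30918710622188167
scene 170 [0.48479516 0.12631897 0.05431546] 0.29016502455096016
scene 180 [0.48482177 0.12611698 0.05510013] 0.2888537679193314
scene 190 [0.48482231 0.12606987 0.05548048] 0.29323797918984373
scene dish [ 0.46497926 -0.21618244 -0.07453882] 0.573750225813839
scene loaf [0.48624381 0.12075421 0.11916452] 2.250240777336289
top 140 [0.48190125 0.12984644 0.0491799 ] 1.7167039562630164
top 150 [0.48092649 0.1297613  0.05462302] 1.2208866370817277
top 160 [0.47962827 0.12944115 0.05427267] 0.5964798396432432
top 170 [0.47945141 0.1294338  0.05595038] 0.5525515717006252
top 180 [0.47915407 0.12898705 0.05090621] 0.514367686719786
top 190 [0.4791376  0.12898072 0.05103971] 0.5080811120829316
top dish [ 0.46408141 -0.21444806 -0.07467276] 0.5981464815856818
```

View pics/rf2.png

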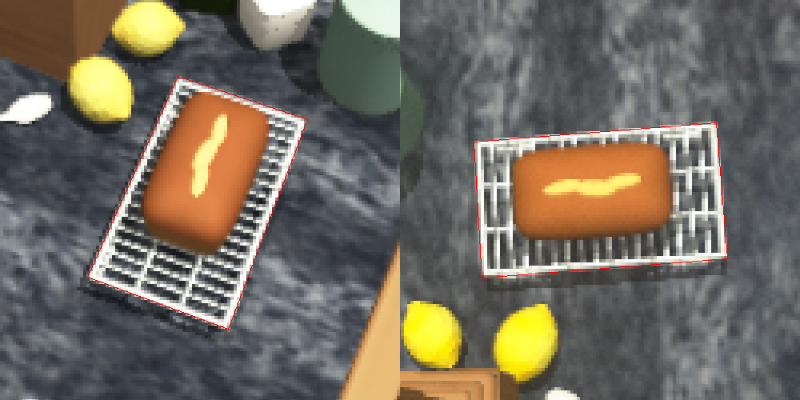

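>>> play_rows:
  series:
    - {"tx": 0.015, "ty": 0.0415, "tz": 0.0076, "turn": 0.063}
    - {"tx": 0.015, "ty": 0.0415, "tz": 0.0076, "turn": 0.063}
    - {"tx": 0.015, "ty": 0.0415, "tz": 0.0076, "turn": 0.063}
    - {"tx": 0.015, "ty": 0.0415, "tz": 0.0076, "turn": 0.063}
    - {"tx": 0.015, "ty": 0.0415, "tz": 0.0076, "turn": 0.063}
    - {"tx": 0.015, "ty": 0.0415, "tz": 0.0076, "turn": 0.063}
    - {"tx": 0.015, "ty": 0.0415, "tz": 0.0076, "turn": 0.063}
    - {"tx": 0.015, "ty": 0.0415, "tz": 0.0076, "turn": 0.063}
    - {"tx": 0.015, "ty": 0.0415, "tz": 0.0076, "turn": 0.063}

```text
time_s: 3.65
position: [0.3705, -0.2672, 0.3474]
tcp_rot: [[0.857, -0.516, 0.001], [-0.516, -0.857, -0.0], [0.001, 0.0, -1.0]]
force: [0.6, -0.8, -0.9]
opening: 1.005
```

>>> play_rows:
  series:
    - {"tx": 0.015, "ty": 0.0415, "tz": 0.0076, "turn": 0.063}
    - {"tx": 0.015, "ty": 0.0415, "tz": 0.0076, "turn": 0.063}
    - {"tx": 0.015, "ty": 0.0415, "tz": 0.0076, "turn": 0.063}
    - {"tx": 0.015, "ty": 0.0415, "tz": 0.0076, "turn": 0.063}
    - {"tx": 0.015, "ty": 0.0415, "tz": 0.0076, "turn": 0.063}
    - {"tx": 0.015, "ty": 0.0415, "tz": 0.0076, "turn": 0.063}
    - {"tx": 0.015, "ty": 0.0415, "tz": 0.0076, "turn": 0.063}
    - {"tx": 0.015, "ty": 0.0415, "tz": 0.0076, "turn": 0.063}
    - {"tx": 0.015, "ty": 0.0415, "tz": 0.0076, "turn": 0.063}
    - {}

```text
invalid input
```

Run:
```python
from h import *
p=vision.capture("wrist"); cv2.imwrite("pics/wrist1.png",p["pixels"])
try:
  for t in (150,165,180):print(rackfit(p,t,"pics/rfw.png"))
except Exception as e: print(e)
p=vision.capture("scene")
print("scissors",onplane(p,[[128,228],[160,228],[158,245],[139,297],[146,222]],0.003).round(3))
```

```text
OpenCV(4.12.0) /io/opencv/modules/imgproc/src/convhull.cpp:143: error: (-215:Assertion failed) total >= 0 && (depth == CV_32F || depth == CV_32S) in function 'convexHull'

scissors [[ 0.141 -0.169]
 [ 0.219 -0.133]
 [ 0.24  -0.176]
 [ 0.271 -0.308]
 [ 0.175 -0.134]]
```

View pics/wrist1.png

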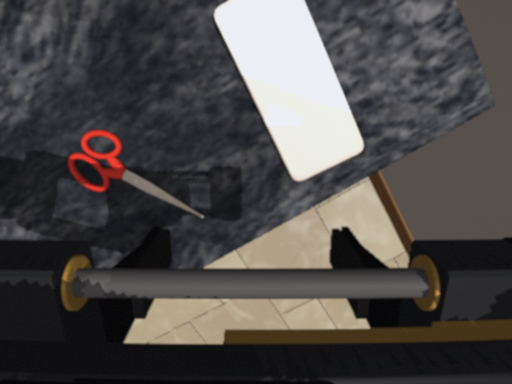

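>>> play_rows:
  series:
    - {"tx": 0.015, "ty": 0.0415, "tz": 0.0076, "turn": 0.063}
    - {"tx": 0.015, "ty": 0.0415, "tz": 0.0076, "turn": 0.063}
    - {"tx": 0.015, "ty": 0.0415, "tz": 0.0076, "turn": 0.063}
    - {"tx": 0.015, "ty": 0.0415, "tz": 0.0076, "turn": 0.063}
    - {"tx": 0.015, "ty": 0.0415, "tz": 0.0076, "turn": 0.063}
    - {"tx": 0.015, "ty": 0.0415, "tz": 0.0076, "turn": 0.063}
    - {"tx": 0.015, "ty": 0.0415, "tz": 0.0076, "turn": 0.063}
    - {"tx": 0.015, "ty": 0.0415, "tz": 0.0076, "turn": 0.063}
    - {"tx": 0.015, "ty": 0.0415, "tz": 0.0076, "turn": 0.063}
    - {"tx": 0}

```text
invalid input
```

Run:
```python
from h import *
p=vision.capture("wrist"); cv2.imwrite("pics/wrist2.png",p["pixels"])
try:
  for t in (120,150,165,180):print(rackfit(p,t,"pics/rfw.png"))
except Exception as e: print(e)
```

```text
OpenCV(4.12.0) /io/opencv/modules/imgproc/src/convhull.cpp:143: error: (-215:Assertion failed) total >= 0 && (depth == CV_32F || depth == CV_32S) in function 'convexHull'
```

View pics/wrist2.png

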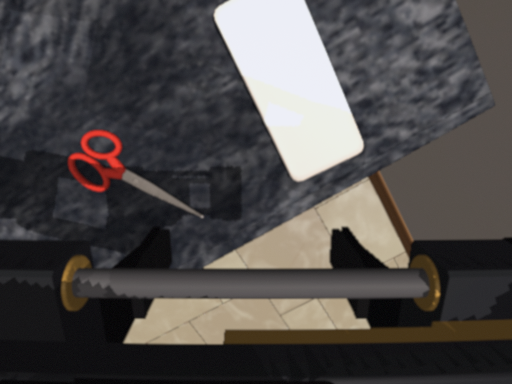

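Rows probably need all four keys, so I'll send it that way.

>>> play_rows:
  series:
    - {"tx": 0.015, "ty": 0.0415, "tz": 0.0076, "turn": 0.063}
    - {"tx": 0.015, "ty": 0.0415, "tz": 0.0076, "turn": 0.063}
    - {"tx": 0.015, "ty": 0.0415, "tz": 0.0076, "turn": 0.063}
    - {"tx": 0.015, "ty": 0.0415, "tz": 0.0076, "turn": 0.063}
    - {"tx": 0.015, "ty": 0.0415, "tz": 0.0076, "turn": 0.063}
    - {"tx": 0.015, "ty": 0.0415, "tz": 0.0076, "turn": 0.063}
    - {"tx": 0.015, "ty": 0.0415, "tz": 0.0076, "turn": 0.063}
    - {"tx": 0.015, "ty": 0.0415, "tz": 0.0076, "turn": 0.063}
    - {"tx": 0.015, "ty": 0.0415, "tz": 0.0076, "turn": 0.063}
    - {"tx": 0, "ty": 0, "tz": 0, "turn": 0}

```text
time_s: 4.9
position: [0.4801, 0.032, 0.4022]
tcp_rot: [[0.999, 0.053, 0.003], [0.053, -0.999, 0.001], [0.003, -0.001, -1.0]]
force: [-0.2, -0.5, -0.2]
opening: 0.998
```

Run:
```python
from h import *
p=vision.capture("wrist"); cv2.imwrite("pics/wrist3.png",p["pixels"])
try:
  for t in (120,150,165,180):print(rackfit(p,t,"pics/rfw.png"))
except Exception as e: print(e)
```

```text
(array([0.48721742, 0.11962019, 0.0776937 ]), np.float64(2.8284176255820377))
(array([0.48430902, 0.1189441 , 0.05809835]), np.float64(2.2165937413486727))
(array([0.48393797, 0.11891203, 0.05561153]), np.float64(2.1778653867070803))
(array([0.4838701 , 0.11891154, 0.05601856]), np.float64(2.20868866416299))
```

View pics/wrist3.png

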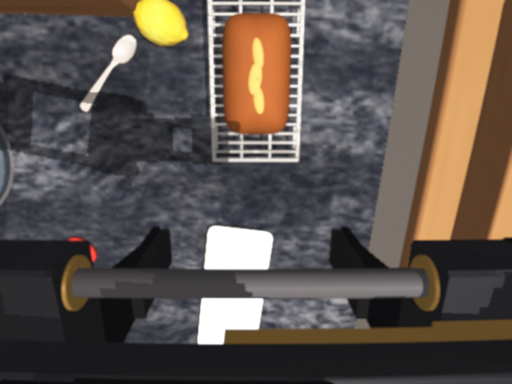

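View pics/rfw.png

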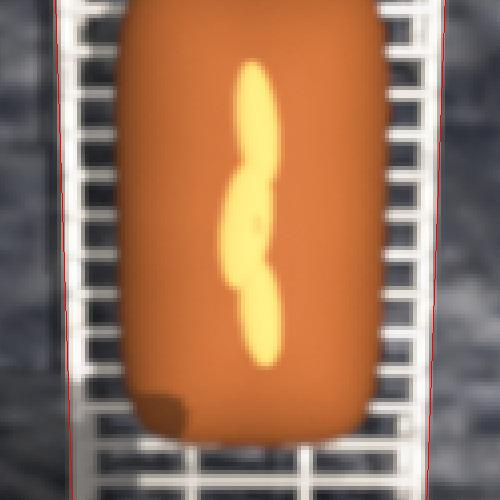

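```bash
python3 - <<'E'
s=open("h.py").read()
s=s.replace("    def res(q):","    c=c[(c[:,1]>1)&(c[:,1]<382)&(c[:,0]>1)&(c[:,0]<510)]\n    def res(q):")
open("h.py","w").write(s)
E
python3 - <<'E'
from h import *
p=vision.capture("wrist")
for t in (150,165,180):print(rackfit(p,t,"pics/rfw.png"))
# dish end edges by threshold
im=p["pixels"].astype(int).min(2)
for r in (235,245,255,262):
    w=np.where(im[r,190:290]>150)[0]+190; print(r,w.min(),w.max(), onplane(p,[[w.min()-.5,r],[w.max()+.5,r]],.012).round(4).tolist())
E
```

```text
(array([0.48342802, 0.13128217, 0.05753664]), np.float64(0.8440030555668759))
(array([0.48321268, 0.13132622, 0.05422513]), np.float64(0.8699350213388568))
(array([0.48300449, 0.13274437, 0.05413342]), np.float64(0.9200662689447571))
235 210 275 [[0.4186, -0.1102], [0.5243, -0.1051]]
245 209 274 [[0.4172, -0.1279], [0.5239, -0.1228]]
255 208 273 [[0.4157, -0.146], [0.5235, -0.1408]]
262 207 272 [[0.4141, -0.1589], [0.5228, -0.1537]]
```

>>> play_rows:
  series:
    - {"tx": -0.0094, "ty": -0.0252, "tz": -0.021, "turn": -0.135}
    - {"tx": -0.0094, "ty": -0.0252, "tz": -0.021, "turn": -0.135}
    - {"tx": -0.0094, "ty": -0.0252, "tz": -0.021, "turn": -0.135}
    - {"tx": -0.0094, "ty": -0.0252, "tz": -0.021, "turn": -0.135}
    - {"tx": -0.0094, "ty": -0.0252, "tz": -0.021, "turn": -0.135}
    - {"tx": -0.0094, "ty": -0.0252, "tz": -0.021, "turn": -0.135}

```text
time_s: 5.95
position: [0.4326, -0.0919, 0.3004]
tcp_rot: [[0.693, -0.721, 0.001], [-0.721, -0.693, -0.0], [0.001, -0.0, -1.0]]
force: [0.6, 0.7, -0.6]
opening: 0.999
```

>>> play_rows:
  series:
    - {"tx": -0.0094, "ty": -0.0252, "tz": -0.021, "turn": -0.135}
    - {"tx": -0.0094, "ty": -0.0252, "tz": -0.021, "turn": -0.135}
    - {"tx": -0.0094, "ty": -0.0252, "tz": -0.021, "turn": -0.135}
    - {"tx": -0.0094, "ty": -0.0252, "tz": -0.021, "turn": -0.135}
    - {"tx": -0.0094, "ty": -0.0252, "tz": -0.021, "turn": -0.135}
    - {"tx": -0.0094, "ty": -0.0252, "tz": -0.021, "turn": -0.135}
    - {"tx": 0, "ty": 0, "tz": 0, "turn": 0}
    - {"tx": 0, "ty": 0, "tz": 0, "turn": 0}

```text
time_s: 6.75
position: [0.3876, -0.2119, 0.2]
tcp_rot: [[-0.076, -0.997, -0.001], [-0.997, 0.076, 0.001], [-0.001, 0.001, -1.0]]
force: [0.0, -0.5, 0.1]
opening: 0.999
```

Run:
```python
from h import *
s=bot.read_state(); R=s["tcp_rot"]; print(s["time_s"],s["position"],np.degrees(np.arctan2(R[1,0],R[0,0])),s["joint_positions"].round(1))
p=vision.capture("wrist"); cv2.imwrite("pics/wrist4.png",p["pixels"])
m=best(p,"dish"); 
if m is not None: print(m.sum(),*fit(p,m,.052,.12,0,.012))
```

```text
6.75 [ 0.38763302 -0.2119408   0.20002327] -94.3507713700195 [-43.2  25.6 112.9   0.   41.6  51.1]
37117 [ 0.46448927 -0.21399977 -0.07063003] 0.9597199280783193
```

View pics/wrist4.png

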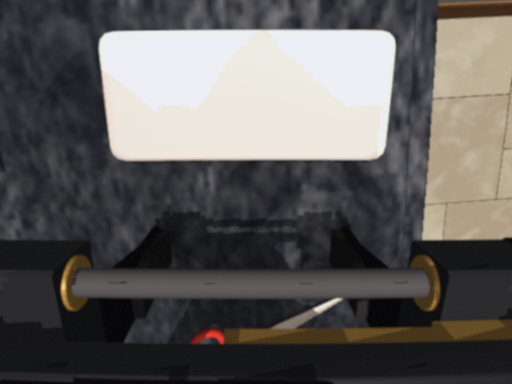

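>>> play_rows:
  series:
    - {"tx": 0, "ty": 0, "tz": -0.05, "turn": 0}
    - {"tx": 0, "ty": 0, "tz": -0.05, "turn": 0}
    - {"tx": 0, "ty": 0, "tz": -0.04, "turn": 0}
    - {"tx": 0, "ty": 0, "tz": -0.0165, "turn": 0}
    - {"tx": 0, "ty": 0, "tz": 0, "turn": 0}

```text
time_s: 7.35
position: [0.3879, -0.2106, 0.0739]
tcp_rot: [[-0.074, -0.997, -0.002], [-0.997, 0.074, 0.002], [-0.002, 0.002, -1.0]]
force: [0.2, 0.6, 0.8]
opening: 0.998
```

Run:
```python
from h import *
s=bot.read_state(); print(s["position"],s["force"])
p=vision.capture("wrist"); cv2.imwrite("pics/wrist5.png",p["pixels"])
p=vision.capture("scene"); cv2.imwrite("pics/scene5.png",p["pixels"])
```

```text
[ 0.38792403 -0.21058072  0.073899  ] [0.17749921 0.57315344 0.79862024]
```

View pics/wrist5.png

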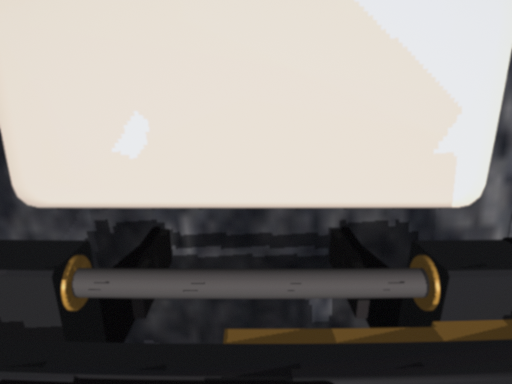

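View pics/scene5.png

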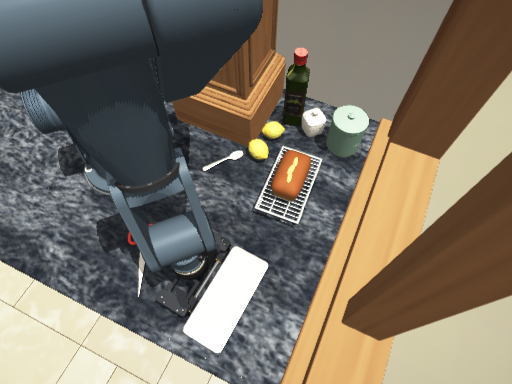

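>>> play_rows:
  series:
    - {"tx": 0.005, "ty": 0, "tz": 0, "turn": 0}
    - {"tx": 0.005, "ty": 0, "tz": 0, "turn": 0}
    - {"tx": 0.005, "ty": 0, "tz": 0, "turn": 0}
    - {"tx": 0.004, "ty": 0, "tz": 0, "turn": 0}
    - {"tx": 0.004, "ty": 0, "tz": 0, "turn": 0.012}
    - {"tx": 0.004, "ty": 0, "tz": 0, "turn": 0.012}
    - {"tx": 0.004, "ty": 0, "tz": 0, "turn": 0.012}
    - {"tx": 0, "ty": 0, "tz": 0, "turn": 0}

```text
time_s: 8.25
position: [0.4132, -0.2117, 0.0748]
tcp_rot: [[-0.037, -0.999, 0.0], [-0.999, 0.037, -0.0], [0.0, -0.0, -1.0]]
force: [-0.2, 1.1, 0.0]
opening: 1.0
```

```bash
cat >> h.py <<'E'
def dishes(names=("wrist","scene","top"),tag=None):
    out={}
    for n in names:
        p=vision.capture(n)
        if tag: cv2.imwrite(f"pics/{n}{tag}.png",p["pixels"])
        m=best(p,"dish")
        if m is not None:
            try:
                x,e=fit(p,m,.052,.12,0,.012); out[n]=x; print(n,x.round(4),round(e,2),int(m.sum()))
            except Exception as ex: print(n,ex)
    s=bot.read_state(); R=s["tcp_rot"]; print("t",s["time_s"],"tcp",s["position"].round(4),"yaw",np.degrees(np.arctan2(R[1,0],R[0,0])).round(2),"F",s["force"].round(1))
    return out
E
python3 -c "
from h import *
dishes(tag='6')"
```

```text
wrist [ 0.4781 -0.2112 -0.0376] 2.02 108566
scene [ 0.481  -0.2143 -0.0523] 1.55 4006
t 8.55 tcp [ 0.4131 -0.2119  0.0748] yaw -92.21 F [-0.1  0.1 -0.8]
```

View pics/wrist6.png

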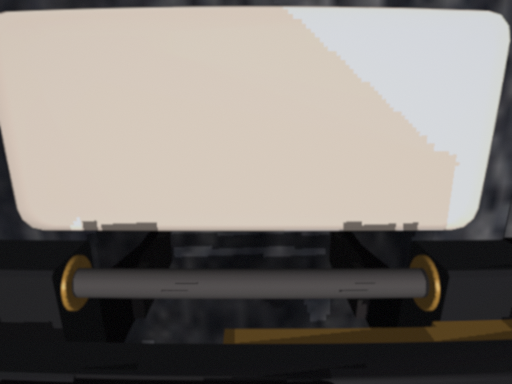

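>>> play_rows:
  series:
    - {"tx": 0.0045, "ty": 0, "tz": 0, "turn": 0.0147}
    - {"tx": 0.0045, "ty": 0, "tz": 0, "turn": 0.0147}
    - {"tx": 0.0045, "ty": 0, "tz": 0, "turn": 0.0147}
    - {"tx": 0.0045, "ty": 0, "tz": 0, "turn": 0.0147}
    - {"tx": 0.0045, "ty": 0, "tz": 0, "turn": 0.0147}
    - {"tx": 0.0045, "ty": 0, "tz": 0, "turn": 0.0147}
    - {"tx": 0, "ty": 0, "tz": 0, "turn": 0}

```text
time_s: 9.25
position: [0.4351, -0.2118, 0.0749]
tcp_rot: [[0.055, -0.998, 0.001], [-0.998, -0.055, -0.001], [0.001, -0.001, -1.0]]
force: [0.2, -0.8, -0.1]
opening: 1.0
```

```bash
python3 -c "
from h import *
dishes(tag='7')"
```

```text
wrist [ 0.4999 -0.2051  0.0565] 2.01 108449
scene [ 0.5039 -0.2079  0.0323] 1.41 4078
t 9.55 tcp [ 0.4345 -0.2118  0.075 ] yaw -86.91 F [ 0.4  0.5 -1. ]
```

View pics/wrist7.png

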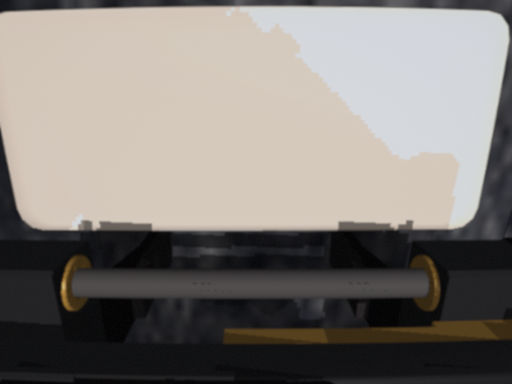

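>>> play_rows:
  series:
    - {"tx": -0.018, "ty": 0, "tz": 0, "turn": 0}
    - {"tx": -0.018, "ty": 0, "tz": 0.01, "turn": 0}
    - {"tx": 0, "ty": 0, "tz": 0.05, "turn": 0}
    - {"tx": 0, "ty": 0, "tz": 0.06, "turn": 0}
    - {"tx": 0, "ty": 0, "tz": 0.06, "turn": 0}
    - {"tx": 0, "ty": 0, "tz": 0.04, "turn": 0.136}
    - {"tx": 0.01, "ty": 0.018, "tz": 0.02, "turn": 0.136}
    - {"tx": 0.01, "ty": 0.018, "tz": 0.02, "turn": 0.136}
    - {"tx": 0.01, "ty": 0.018, "tz": 0.02, "turn": 0.136}
    - {"tx": 0.01, "ty": 0.018, "tz": 0.02, "turn": 0.136}

```text
time_s: 10.55
position: [0.4374, -0.1534, 0.3157]
tcp_rot: [[0.697, -0.717, 0.0], [-0.717, -0.697, -0.0], [0.0, -0.0, -1.0]]
force: [1.2, -0.5, 0.3]
opening: 1.001
```

>>> play_rows:
  series:
    - {"tx": 0.01, "ty": 0.02, "tz": 0.02, "turn": 0.136}
    - {"tx": 0.01, "ty": 0.02, "tz": 0.02, "turn": 0.136}
    - {"tx": 0.01, "ty": 0.02, "tz": 0.02, "turn": 0.136}
    - {"tx": 0.01, "ty": 0.02, "tz": 0.02, "turn": 0.136}
    - {"tx": 0.01, "ty": 0.025, "tz": 0.02, "turn": 0.136}
    - {"tx": 0.01, "ty": 0.025, "tz": 0.02, "turn": 0.14}
    - {"tx": 0, "ty": 0, "tz": 0, "turn": 0}
    - {"tx": 0, "ty": 0, "tz": 0, "turn": 0}

```text
time_s: 11.35
position: [0.4851, -0.05, 0.4106]
tcp_rot: [[0.999, 0.053, -0.0], [0.053, -0.999, -0.001], [-0.0, 0.001, -1.0]]
force: [-1.1, -0.1, -0.1]
opening: 0.999
```

```bash
python3 -c "
from h import *
dishes(tag='8')
p=vision.capture('wrist')
for t in (150,165,180):print(rackfit(p,t))
p=vision.capture('scene')
for t in (150,165,180):print(rackfit(p,t))
"
```

```text
wrist [ 0.4949 -0.1297  0.0563] 3.9 6546
scene [ 0.5    -0.2078  0.0588] 0.4 4351
top [ 0.5036 -0.3213  0.0459] 2.94 1430
t 11.65 tcp [ 0.4851 -0.0507  0.4102] yaw 2.99 F [-0.7 -0.3 -0.6]
(array([0.48307499, 0.13074977, 0.05191564]), np.float64(0.2003432563412447))
(array([0.48307838, 0.13074956, 0.05229438]), np.float64(0.1921766132785512))
(array([0.48299608, 0.13074499, 0.053405  ]), np.float64(0.19922315700105436))
(array([0.47960078, 0.12522262, 0.09170961]), np.float64(3.0956556043733823))
(array([ 0.53443427,  0.08047556, -1.49591022]), np.float64(4.124702450851701))
(array([ 0.53450119,  0.0805141 , -1.49495857]), np.float64(4.121928868373442))
```

View pics/wrist8.png

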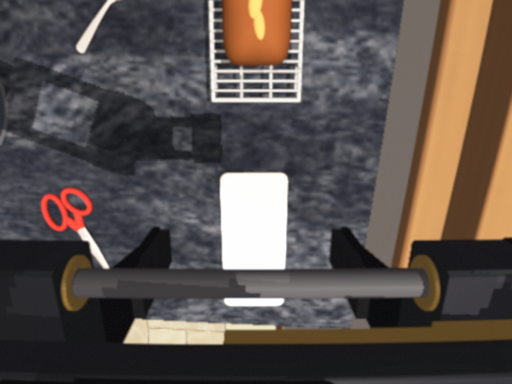

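View pics/scene8.png

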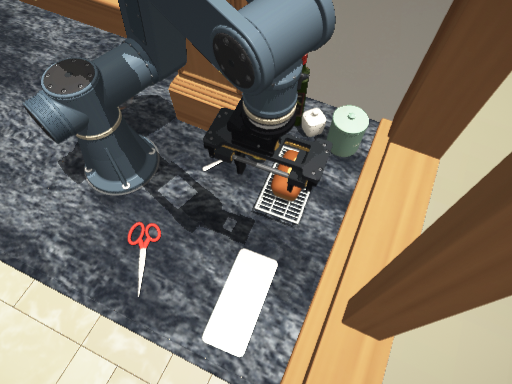

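```bash
cat >> h.py <<'E'
def wfit(p,vmax=238,dbg=None):
    """dish in the wrist picture from its white blob above row vmax, with y tied down by its far end"""
    im=p["pixels"].astype(int); w=((im.min(2)>150)).astype(np.uint8); w[vmax:]=0
    m=best(p,"dish"); k=cv2.dilate(m.astype(np.uint8),np.ones((7,7))); w&=k
    n,l,st,_=cv2.connectedComponentsWithStats(w); w=(l==1+np.argmax(st[1:,4]))
    cs,_=cv2.findContours(w.astype(np.uint8),cv2.RETR_EXTERNAL,cv2.CHAIN_APPROX_NONE)
    c=max(cs,key=cv2.contourArea)[:,0].astype(float); c=c[c[:,1]<vmax-2]
    def res(q):
        h=cv2.convexHull(proj(p,box(q,.052,.12,0.0,.012)).astype(np.float32))
        return np.array([cv2.pointPolygonTest(h,(float(u),float(v)),True)-0.5 for u,v in c])
    r=least_squares(res,[.5,-.2,.05],loss="soft_l1",f_scale=.5,diff_step=1e-4,x_scale=[.01,.01,.05])
    return r.x,np.abs(r.fun).mean()
def rel(d,r):
    dx,dy=d[0]-r[0],d[1]-r[1];c,s=np.cos(r[2]),np.sin(r[2]); return np.array([c*dx+s*dy,-s*dx+c*dy,d[2]-r[2]])
E
python3 -c "
from h import *
p=vision.capture('wrist')
d,e=wfit(p); r,_=rackfit(p,165); print(d,e,r); print('rel',rel(d,r))
print('scene rel',rel([.5,-.2078,.0588],[.4848,.1263,.0545]))
"
```

```text
[ 0.49899566 -0.2079079   0.05746611] 0.6118977631945473 [0.48281112 0.13111357 0.05567566]
rel [-0.00270604 -0.33939678  0.00179045]
scene rel [-0.00302201 -0.33443193  0.0043    ]
```

```bash
python3 -c "
from h import *
p=vision.capture('wrist')
print(onplane(p,[[400,30],[390,100],[372,215]],0.0))
"
```

```text
[[ 0.68968746  0.13201553]
 [ 0.69087039  0.03473084]
 [ 0.69250308 -0.14906073]]
```

>>> play_rows:
  gripper: 0.55
  series:
    - {"tx": 0.0031, "ty": -0.042, "tz": -0.02, "turn": 0.002}
    - {"tx": 0.0031, "ty": -0.042, "tz": -0.03, "turn": 0}
    - {"tx": 0.0031, "ty": -0.042, "tz": -0.03, "turn": 0}
    - {"tx": 0.0031, "ty": -0.042, "tz": -0.03, "turn": 0}
    - {"tx": 0.0031, "ty": -0.042, "tz": -0.03, "turn": 0}
    - {"tx": 0.0031, "ty": -0.042, "tz": -0.03, "turn": 0}
    - {"tx": 0.0031, "ty": -0.042, "tz": -0.03, "turn": 0}
    - {"tx": 0.0031, "ty": -0.042, "tz": -0.03, "turn": 0}
    - {"tx": 0.0031, "ty": -0.042, "tz": -0.03, "turn": 0}
    - {"tx": 0, "ty": 0, "tz": 0, "turn": 0}

```text
time_s: 13.25
position: [0.507, -0.3562, 0.1992]
tcp_rot: [[0.999, 0.052, -0.003], [0.052, -0.999, 0.001], [-0.003, -0.001, -1.0]]
force: [-0.3, 1.2, -0.2]
opening: 0.551
```

```bash
python3 -c "
from h import *
dishes(('scene','top','wrist'),tag='9')
s=bot.read_state();print(s['opening'],s['joint_positions'].round(1))
p=vision.capture('wrist')
d,e=wfit(p); print(d,e)
"
```

```text
scene [ 0.5001 -0.2063  0.0712] 3.06 3495
wrist [ 0.5049 -0.3212  0.0531] 8.54 19889
t 13.55 tcp [ 0.5082 -0.3515  0.2041] yaw 3.28 F [ 0.  -0.2  0.7]
0.5523228700687306 [-45.   35.8  87.7   0.   56.4 -48.3]
[ 0.49851524 -0.18823669  0.04860584] 9.702897786926581
```

View pics/wrist9.png

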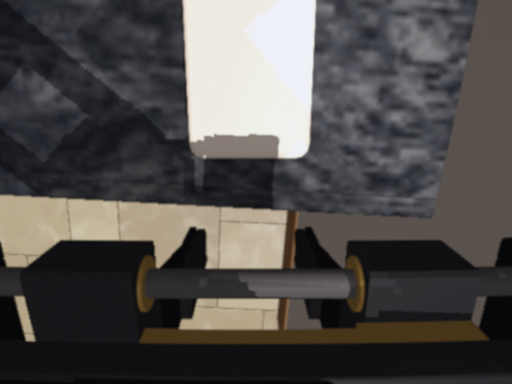

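View pics/scene9.png

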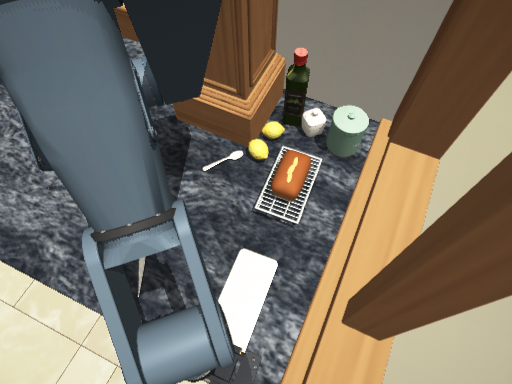

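>>> play_rows:
  series:
    - {"tx": 0, "ty": 0, "tz": -0.05, "turn": 0}
    - {"tx": 0, "ty": 0, "tz": -0.05, "turn": 0}
    - {"tx": 0, "ty": 0, "tz": -0.04, "turn": 0}
    - {"tx": 0, "ty": 0, "tz": -0.02, "turn": 0}
    - {"tx": 0, "ty": 0, "tz": 0, "turn": 0}

```text
time_s: 14.15
position: [0.5071, -0.3512, 0.0732]
tcp_rot: [[0.998, 0.057, -0.003], [0.057, -0.998, 0.003], [-0.003, -0.003, -1.0]]
force: [0.1, 0.6, -0.1]
opening: 0.553
```

```bash
python3 -c "
from h import *
dishes((),tag='10')
p=vision.capture('wrist');cv2.imwrite('pics/wrist10.png',p['pixels'])
"
```

```text
t 14.15 tcp [ 0.5071 -0.3512  0.0732] yaw 3.25 F [ 0.1  0.6 -0.1]
```

View pics/wrist10.png

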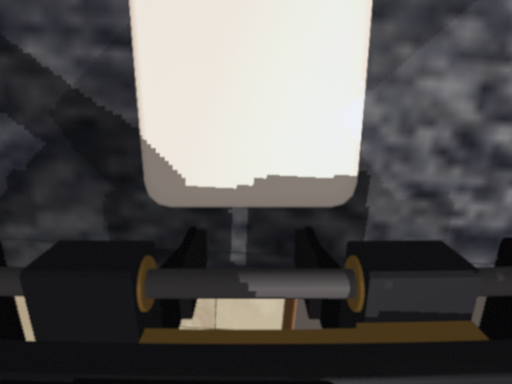

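>>> play_rows:
  series:
    - {"tx": -0.0003, "ty": 0.006, "tz": 0, "turn": 0}
    - {"tx": -0.0003, "ty": 0.006, "tz": 0, "turn": 0}
    - {"tx": -0.0002, "ty": 0.0075, "tz": 0, "turn": 0}
    - {"tx": -0.0002, "ty": 0.0075, "tz": 0, "turn": 0}
    - {"tx": -0.0002, "ty": 0.0075, "tz": 0, "turn": 0}
    - {"tx": -0.0002, "ty": 0.0075, "tz": 0, "turn": 0}
    - {"tx": -0.0002, "ty": 0.0075, "tz": 0, "turn": 0}
    - {"tx": -0.0002, "ty": 0.0075, "tz": 0, "turn": 0}
    - {"tx": -0.0002, "ty": 0.0075, "tz": 0, "turn": 0}
    - {"tx": -0.0002, "ty": 0.0075, "tz": 0, "turn": 0}

```text
time_s: 15.2
position: [0.506, -0.2944, 0.0748]
tcp_rot: [[0.998, 0.056, -0.0], [0.056, -0.998, -0.0], [-0.0, 0.0, -1.0]]
force: [0.3, -3.1, 2.3]
opening: 0.546
```

>>> play_rows:
  series:
    - {"tx": -0.0002, "ty": 0.0075, "tz": 0, "turn": 0}
    - {"tx": -0.0002, "ty": 0.0075, "tz": 0, "turn": 0}
    - {"tx": -0.0002, "ty": 0.0075, "tz": 0, "turn": 0}
    - {"tx": -0.0002, "ty": 0.0075, "tz": 0, "turn": 0}
    - {"tx": -0.0002, "ty": 0.0075, "tz": 0, "turn": 0}
    - {"tx": -0.0002, "ty": 0.0075, "tz": 0, "turn": 0}
    - {"tx": -0.0002, "ty": 0.006, "tz": 0, "turn": 0}
    - {"tx": 0, "ty": 0, "tz": 0, "turn": 0}

```text
time_s: 16.0
position: [0.5044, -0.2526, 0.0746]
tcp_rot: [[0.998, 0.056, -0.002], [0.056, -0.998, 0.002], [-0.001, -0.002, -1.0]]
force: [0.6, 0.5, 0.8]
opening: 0.548
```

```bash
python3 -c "
from h import *
dishes(('scene','top','wrist'),tag='11')
"
```

```text
scene [ 0.4954 -0.1232  0.0362] 3.54 1685
top [ 0.3909 -0.201   0.8493] 4.85 341
wrist [ 0.5028 -0.2554  0.0537] 16.44 51055
t 16.3 tcp [ 0.5046 -0.2537  0.0745] yaw 3.19 F [-0.7 -0.5  0.4]
```

View pics/wrist11.png

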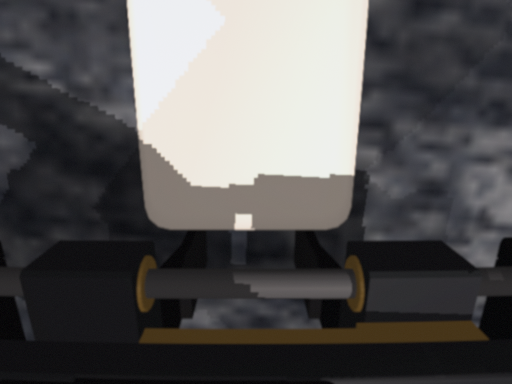

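View pics/scene11.png

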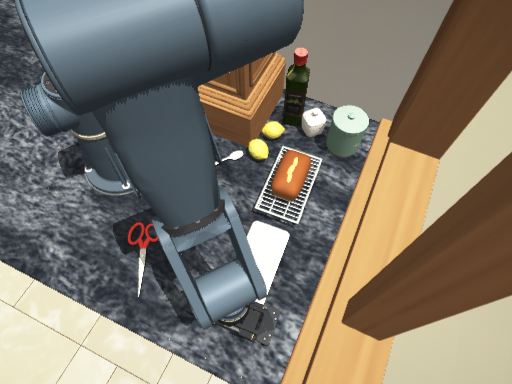

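>>> play_rows:
  series:
    - {"tx": 0, "ty": -0.02, "tz": 0, "turn": 0}
    - {"tx": 0, "ty": -0.01, "tz": 0.03, "turn": 0}
    - {"tx": 0, "ty": 0, "tz": 0.06, "turn": 0}
    - {"tx": 0, "ty": 0, "tz": 0.06, "turn": 0}
    - {"tx": 0, "ty": 0.02, "tz": 0.05, "turn": 0}
    - {"tx": -0.003, "ty": 0.04, "tz": 0.045, "turn": 0}
    - {"tx": -0.003, "ty": 0.045, "tz": 0.04, "turn": 0}
    - {"tx": -0.003, "ty": 0.045, "tz": 0.04, "turn": 0}
    - {"tx": -0.003, "ty": 0.045, "tz": 0.04, "turn": 0}
    - {"tx": -0.003, "ty": 0.045, "tz": 0.04, "turn": 0}

```text
time_s: 17.3
position: [0.4926, -0.0857, 0.4005]
tcp_rot: [[0.998, 0.055, 0.001], [0.055, -0.998, -0.0], [0.001, 0.0, -1.0]]
force: [0.6, 0.7, -0.3]
opening: 0.55
```

>>> play_rows:
  series:
    - {"tx": 0, "ty": 0.045, "tz": 0.01, "turn": 0}
    - {"tx": 0, "ty": 0.04, "tz": 0, "turn": 0}
    - {"tx": 0, "ty": 0, "tz": 0, "turn": 0}
    - {"tx": 0, "ty": 0, "tz": 0, "turn": 0}

```text
time_s: 17.7
position: [0.4931, -0.0184, 0.4071]
tcp_rot: [[0.998, 0.057, 0.0], [0.057, -0.998, -0.001], [0.0, 0.001, -1.0]]
force: [0.2, 0.1, -0.6]
opening: 0.547
```

```bash
python3 -c "
from h import *
dishes(('scene',),tag='12')
p=vision.capture('wrist');cv2.imwrite('pics/wrist12.png',p['pixels'])
d,e=wfit(p); r,e2=rackfit(p,165,'pics/rf12.png'); print(d,e,r,e2); print('rel',rel(d,r))
p=vision.capture('wrist')
d,e=wfit(p); r,e2=rackfit(p,175,'pics/rf12.png'); print(d,e,r,e2); print('rel',rel(d,r))
"
```

```text
scene [ 0.4963 -0.1223  0.0575] 0.43 3853
t 17.8 tcp [ 0.4932 -0.0193  0.4067] yaw 3.14 F [-0.1  0.   0.4]Traceback (most recent call last):
  File "<string>", line 5, in <module>
    d,e=wfit(p); r,e2=rackfit(p,165,'pics/rf12.png'); print(d,e,r,e2); print('rel',rel(d,r))
                      ~~~~~~~^^^^^^^^^^^^^^^^^^^^^^^
  File "h.py", line 44, in rackfit
    c=q.mean(0).astype(int); cv2.imwrite(dbg,o[c[1]-250:c[1]+250,c[0]-250:c[0]+250])
                             ~~~~~~~~~~~^^^^^^^^^^^^^^^^^^^^^^^^^^^^^^^^^^^^^^^^^^^^
cv2.error: OpenCV(4.12.0) /io/opencv/modules/imgcodecs/src/loadsave.cpp:1146: error: (-215:Assertion failed) !_img.empty() in function 'imwrite'
```

View pics/wrist12.png

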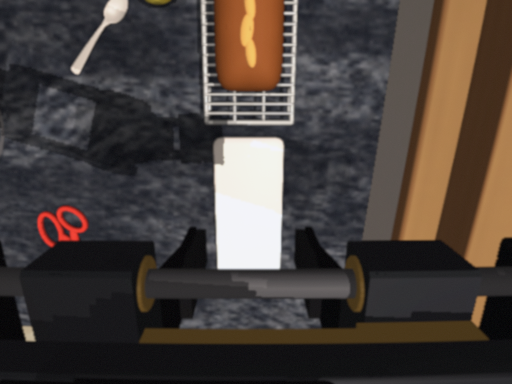

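```bash
python3 -c "
from h import *
for t,vm in ((165,238),(180,225)):
    p=vision.capture('wrist')
    d,e=wfit(p,vm); r,e2=rackfit(p,t); print(d,e,r,e2); print('rel',rel(d,r))
print('scene rel',rel([.4963,-.1223,.0575],[.4848,.1263,.0545]))
o=cv2.resize(p['pixels'],None,fx=3,fy=3)
for q,sx,sy,z in((d,.052,.12,.012),(r,.062,.11,.04)):
    cv2.polylines(o,[((proj(p,box(q,sx,sy,z,z)[:4])+.5)*3).astype(np.int32)],1,(0,0,255),1)
cv2.imwrite('pics/ov12.png',o[0:600,400:1100])
"
```

```text
[ 0.49543939 -0.12214169  0.04659384] 1.2211637709239729 [0.48310139 0.1325197  0.04643478] 0.7881888958686513
rel [ 5.03801528e-04 -2.54959598e-01  1.59065208e-04]
[ 0.49087637 -0.01609971  0.04036311] 6.311195294832131 [0.48081347 0.13340789 0.05571862] 10.811973482736336
rel [ 0.00172124 -0.14983598 -0.01535551]
scene rel [-0.00205907 -0.24885733  0.003     ]
```

View pics/ov12.png

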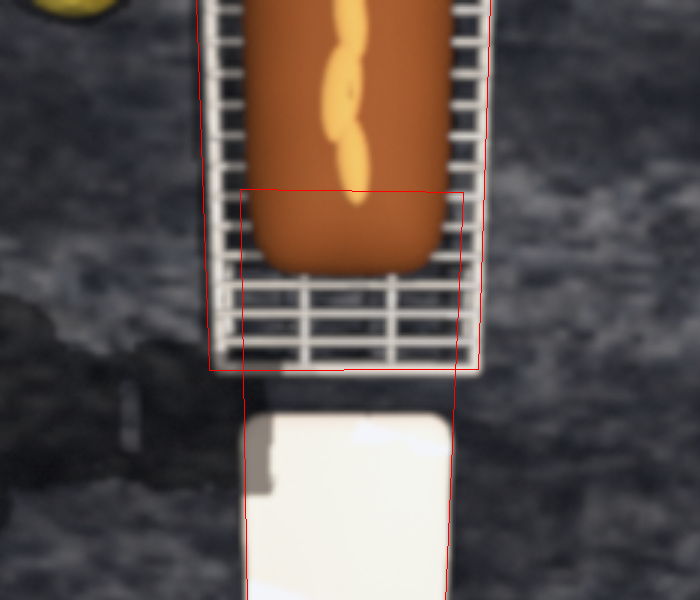

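```bash
cat >> h.py <<'E'
def edges(p,rows,l,r,z):
    """sub-pixel left (dark->bright) and right edges per row within column windows; world lines"""
    g=cv2.GaussianBlur(p["pixels"].min(2).astype(float),(3,3),0); out=[]
    for (a,b),sg in ((l,1),(r,-1)):
        pts=[]
        for v in rows:
            d=sg*np.gradient(g[v,a:b]); k=np.argmax(d)
            if 0<k<len(d)-1:
                y0,y1,y2=d[k-1:k+2]; k=k+(y0-y2)/(2*(y0-2*y1+y2)+1e-9)
            pts.append([a+k,v])
        w=onplane(p,pts,z); 
        f=np.polyfit(w[:,1],w[:,0],1); 
        for _ in range(3):
            e=np.abs(w[:,0]-np.polyval(f,w[:,1])); ok=e<max(.0012,1.5*np.median(e)); f=np.polyfit(w[ok,1],w[ok,0],1)
        out.append((f,ok.sum(),w[:,1].mean()))
    return out
E
python3 -c "
from h import *
p=vision.capture('wrist')
D=edges(p,range(152,226,2),((205,228)),((272,295)),.012)
R=edges(p,range(10,118,1),((196,212)),((288,302)),.038)
for n,E in (('dish',D),('rack',R)):
    (fl,nl,yl),(fr,nr,yr)=E
    m=(fl+fr)/2; print(n,'slopes',fl[0].round(4),fr[0].round(4),nl,nr,'width@',(np.polyval(fr,yl)-np.polyval(fl,yl)).round(4),'mid x at y=-.1,0,.13',[np.polyval(m,y).round(4) for y in(-.12,0,.13)])
"
```

```text
dish slopes -0.0503 -0.058 31 37 width@ 0.1056 mid x at y=-.1,0,.13 [np.float64(0.4955), np.float64(0.489), np.float64(0.482)]
rack slopes -0.0525 -0.052 108 108 width@ 0.1232 mid x at y=-.1,0,.13 [np.float64(0.496), np.float64(0.4897), np.float64(0.4829)]
```

>>> play_rows:
  series:
    - {"tx": 0.0022, "ty": -0.046, "tz": -0.01, "turn": 0}
    - {"tx": 0.0022, "ty": -0.046, "tz": -0.02, "turn": 0}
    - {"tx": 0.0022, "ty": -0.046, "tz": -0.03, "turn": 0}
    - {"tx": 0.0022, "ty": -0.046, "tz": -0.03, "turn": 0}
    - {"tx": 0.0022, "ty": -0.046, "tz": -0.03, "turn": 0}
    - {"tx": 0.0022, "ty": -0.046, "tz": -0.03, "turn": 0}
    - {"tx": 0.0022, "ty": -0.046, "tz": -0.03, "turn": 0}
    - {"tx": 0, "ty": 0, "tz": -0.05, "turn": 0}
    - {"tx": 0, "ty": 0, "tz": -0.05, "turn": 0}
    - {"tx": 0, "ty": 0, "tz": 0, "turn": 0}

```text
time_s: 19.3
position: [0.5024, -0.274, 0.1778]
tcp_rot: [[0.998, 0.055, -0.01], [0.055, -0.998, 0.008], [-0.009, -0.008, -1.0]]
force: [-1.5, 0.8, 0.1]
opening: 0.549
```

```bash
python3 -c "
from h import *
dishes(())
p=vision.capture('wrist');cv2.imwrite('pics/wrist13.png',p['pixels'])"
```

```text
t 19.3 tcp [ 0.5024 -0.274   0.1778] yaw 3.16 F [-1.5  0.8  0.1]
```

View pics/wrist13.png

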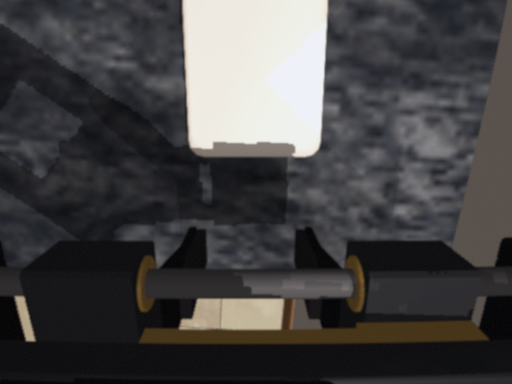

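>>> play_rows:
  series:
    - {"tx": 0, "ty": 0, "tz": -0.05, "turn": 0}
    - {"tx": 0, "ty": 0, "tz": -0.045, "turn": 0}
    - {"tx": 0, "ty": 0, "tz": -0.03, "turn": 0}
    - {"tx": 0, "ty": 0, "tz": -0.01, "turn": 0}
    - {"tx": -0.0004, "ty": 0.008, "tz": 0, "turn": 0}
    - {"tx": -0.0004, "ty": 0.008, "tz": 0, "turn": 0}
    - {"tx": -0.0003, "ty": 0.006, "tz": 0, "turn": 0}
    - {"tx": 0, "ty": 0, "tz": 0, "turn": 0}

```text
time_s: 20.15
position: [0.5048, -0.2573, 0.0763]
tcp_rot: [[0.998, 0.057, 0.001], [0.057, -0.998, -0.001], [0.001, 0.001, -1.0]]
force: [0.1, -0.8, 0.3]
opening: 0.547
```

```bash
python3 -c "
from h import *
dishes(())
p=vision.capture('wrist');cv2.imwrite('pics/wrist14.png',p['pixels'])"
```

```text
t 20.15 tcp [ 0.5048 -0.2573  0.0763] yaw 3.28 F [ 0.1 -0.8  0.3]
```

View pics/wrist14.png

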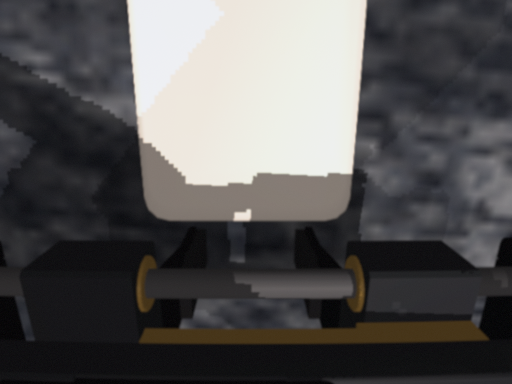

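>>> play_rows:
  series:
    - {"tx": -0.0002, "ty": 0.0075, "tz": 0, "turn": 0}
    - {"tx": -0.0002, "ty": 0.0075, "tz": 0, "turn": 0}
    - {"tx": -0.0002, "ty": 0.0075, "tz": 0, "turn": 0}
    - {"tx": -0.0002, "ty": 0.0075, "tz": 0, "turn": 0}
    - {"tx": -0.0002, "ty": 0.0075, "tz": 0, "turn": 0}
    - {"tx": -0.0004, "ty": 0.0075, "tz": 0, "turn": 0}
    - {"tx": -0.0004, "ty": 0.0075, "tz": 0, "turn": 0}

```text
time_s: 20.9
position: [0.503, -0.2156, 0.0749]
tcp_rot: [[0.998, 0.056, 0.0], [0.056, -0.998, -0.0], [0.0, 0.0, -1.0]]
force: [-0.1, -3.1, 3.3]
opening: 0.55
```

```bash
python3 -c "
from h import *
dishes(('scene','top'),tag='15')
p=vision.capture('wrist');cv2.imwrite('pics/wrist15.png',p['pixels'])"
```

```text
scene [ 0.4919 -0.0944  0.0182] 3.9 1144
top [ 0.5626 -0.1276  1.6957] 2.96 390
t 21.1 tcp [ 0.502  -0.2147  0.0744] yaw 3.22 F [-0.  -0.1 -1.4]
```

View pics/scene15.png

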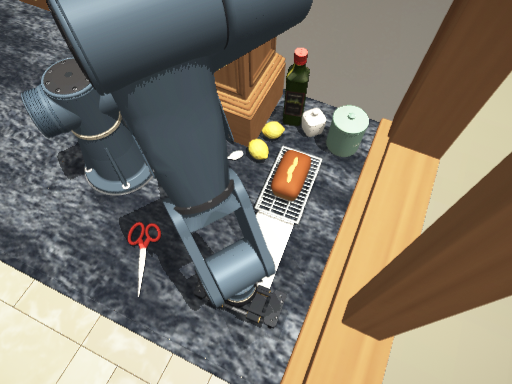

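View pics/wrist15.png

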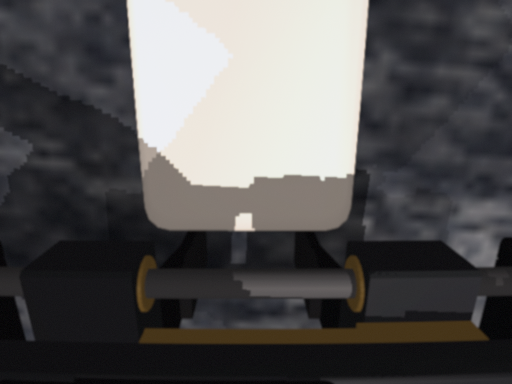

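>>> play_rows:
  series:
    - {"tx": -0.0004, "ty": 0.0075, "tz": 0, "turn": -0.002}
    - {"tx": -0.0004, "ty": 0.0075, "tz": 0, "turn": 0}
    - {"tx": -0.0004, "ty": 0.0075, "tz": 0, "turn": 0}
    - {"tx": -0.0004, "ty": 0.0075, "tz": 0, "turn": 0}
    - {"tx": -0.0004, "ty": 0.0075, "tz": 0, "turn": 0}

```text
time_s: 21.65
position: [0.5013, -0.1854, 0.0749]
tcp_rot: [[0.999, 0.054, -0.0], [0.054, -0.999, 0.0], [-0.0, -0.0, -1.0]]
force: [-0.3, -1.6, -0.4]
opening: 0.554
```

>>> play_rows:
  series:
    - {"tx": -0.0004, "ty": 0.0075, "tz": 0, "turn": 0}
    - {"tx": -0.0004, "ty": 0.0075, "tz": 0, "turn": 0}
    - {"tx": -0.0004, "ty": 0.0075, "tz": 0, "turn": 0}
    - {"tx": -0.0004, "ty": 0.0075, "tz": 0, "turn": 0}
    - {"tx": -0.0004, "ty": 0.0075, "tz": 0, "turn": 0}

```text
time_s: 22.15
position: [0.4997, -0.1556, 0.0749]
tcp_rot: [[0.999, 0.054, 0.0], [0.054, -0.999, -0.0], [0.0, 0.0, -1.0]]
force: [-0.7, -1.5, 0.2]
opening: 0.547
```

```bash
python3 -c "
from h import *
dishes(())
for n in('wrist','scene'):
  p=vision.capture(n);cv2.imwrite(f'pics/{n}16.png',p['pixels'])"
```

```text
t 22.15 tcp [ 0.4997 -0.1556  0.0749] yaw 3.09 F [-0.7 -1.5  0.2]
```

View pics/wrist16.png

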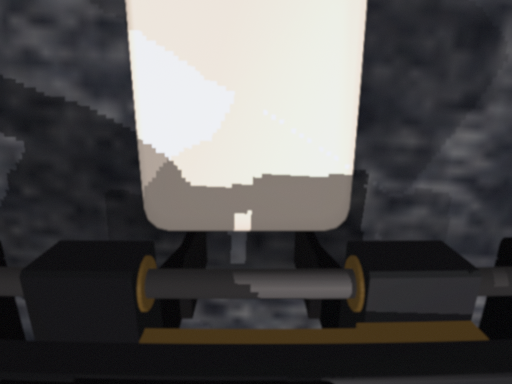

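View pics/scene16.png

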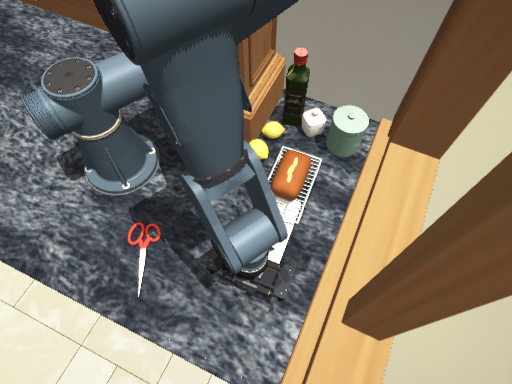

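>>> play_rows:
  series:
    - {"tx": -0.0004, "ty": 0.0075, "tz": 0, "turn": 0}
    - {"tx": -0.0004, "ty": 0.0075, "tz": 0, "turn": 0}
    - {"tx": -0.0004, "ty": 0.0075, "tz": 0, "turn": 0}
    - {"tx": -0.0004, "ty": 0.0075, "tz": 0, "turn": 0}
    - {"tx": -0.0004, "ty": 0.0075, "tz": 0, "turn": 0}

```text
time_s: 22.75
position: [0.4982, -0.1256, 0.075]
tcp_rot: [[0.999, 0.054, 0.0], [0.054, -0.999, -0.0], [0.0, 0.0, -1.0]]
force: [0.5, -2.0, 0.8]
opening: 0.547
```

>>> play_rows:
  series:
    - {"tx": -0.0004, "ty": 0.0075, "tz": 0, "turn": 0}
    - {"tx": -0.0004, "ty": 0.0075, "tz": 0, "turn": 0}
    - {"tx": -0.0004, "ty": 0.0075, "tz": 0, "turn": 0}
    - {"tx": -0.0004, "ty": 0.0075, "tz": 0, "turn": 0}
    - {"tx": -0.0004, "ty": 0.0075, "tz": 0, "turn": 0}

```text
time_s: 23.25
position: [0.4966, -0.0956, 0.0749]
tcp_rot: [[0.999, 0.054, 0.0], [0.054, -0.999, -0.0], [0.0, 0.0, -1.0]]
force: [-0.5, -2.4, 0.9]
opening: 0.548
```

```bash
python3 -c "
from h import *
dishes(())
for n in('wrist','scene'):
  p=vision.capture(n);cv2.imwrite(f'pics/{n}17.png',p['pixels'])"
```

```text
t 23.25 tcp [ 0.4966 -0.0956  0.0749] yaw 3.09 F [-0.5 -2.4  0.9]
```

View pics/wrist17.png

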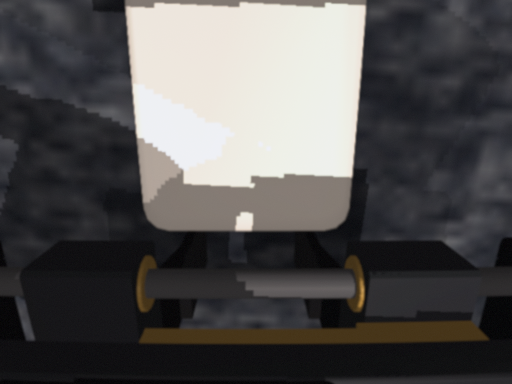

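View pics/scene17.png

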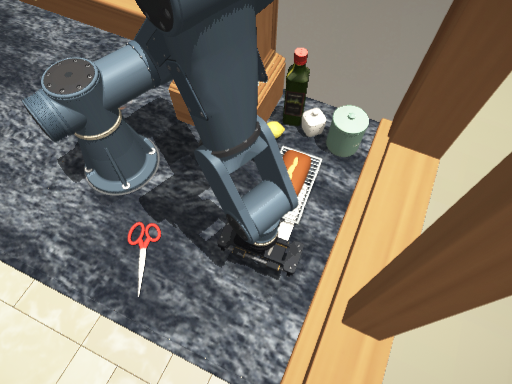

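>>> play_rows:
  series:
    - {"tx": -0.0004, "ty": 0.0075, "tz": 0, "turn": 0}
    - {"tx": -0.0004, "ty": 0.0075, "tz": 0, "turn": 0}
    - {"tx": -0.0004, "ty": 0.0075, "tz": 0, "turn": 0}
    - {"tx": -0.0004, "ty": 0.0075, "tz": 0, "turn": 0}
    - {"tx": -0.0004, "ty": 0.0075, "tz": 0, "turn": 0}

```text
time_s: 23.85
position: [0.4947, -0.0654, 0.0748]
tcp_rot: [[0.999, 0.054, -0.0], [0.054, -0.999, 0.0], [-0.0, -0.0, -1.0]]
force: [0.1, -1.7, -0.3]
opening: 0.547
```

>>> play_rows:
  series:
    - {"tx": -0.0004, "ty": 0.0075, "tz": 0, "turn": 0}
    - {"tx": -0.0004, "ty": 0.0075, "tz": 0, "turn": 0}
    - {"tx": -0.0004, "ty": 0.0075, "tz": 0, "turn": 0}
    - {"tx": -0.0004, "ty": 0.0075, "tz": 0, "turn": 0}
    - {"tx": -0.0004, "ty": 0.0075, "tz": 0, "turn": 0}
    - {"tx": -0.0003, "ty": 0.006, "tz": 0, "turn": 0}
    - {"tx": -0.0003, "ty": 0.006, "tz": 0, "turn": 0}

```text
time_s: 24.55
position: [0.4928, -0.026, 0.0749]
tcp_rot: [[0.999, 0.054, -0.0], [0.054, -0.999, 0.0], [-0.0, -0.0, -1.0]]
force: [0.7, -0.4, -1.7]
opening: 0.551
```

```bash
python3 -c "
from h import *
dishes(())
for n in('wrist','scene'):
  p=vision.capture(n);cv2.imwrite(f'pics/{n}18.png',p['pixels'])"
```

```text
t 24.55 tcp [ 0.4928 -0.026   0.0749] yaw 3.09 F [ 0.7 -0.4 -1.7]
```

View pics/wrist18.png

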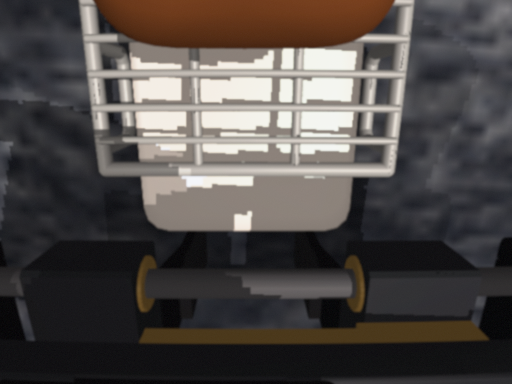

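View pics/scene18.png

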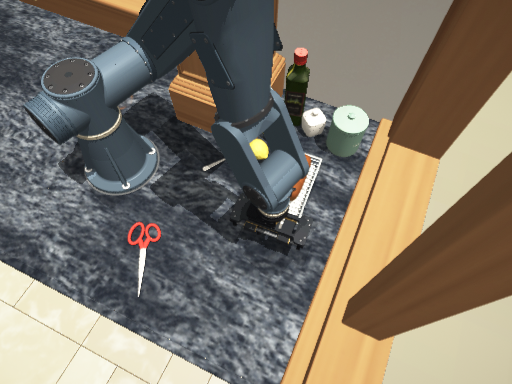

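```bash
cat >> h.py <<'E'
def rowedge(p,cols,a,b,z,sg):
    g=cv2.GaussianBlur(p["pixels"].min(2).astype(float),(3,3),0); pts=[]
    for u in cols:
        d=sg*np.gradient(g[a:b,u]); pts.append([u,a+np.argmax(d)])
    w=onplane(p,pts,z); return np.median(w,0),np.median([q[1] for q in pts])
E
python3 -c "
from h import *
p=vision.capture('wrist')
for z in (.037,.04): print('rack end',rowedge(p,list(range(115,135))+list(range(360,385)),168,188,z,-1))
for z in (.006,.012):print('dish end',rowedge(p,range(170,320),222,240,z,-1))
E=edges(p,range(60,130),(120,142),(350,366),.012); print('dish mid', [np.polyval((E[0][0]+E[1][0])/2,y).round(4) for y in (.05,.13)],'w',np.polyval(E[1][0]-E[0][0],.05))
R=edges(p,range(60,165),(80,102),(395,412),.038); print('rack mid', [np.polyval((R[0][0]+R[1][0])/2,y).round(4) for y in (.05,.13)],'w',np.polyval(R[1][0]-R[0][0],.05))
"
```

```text
rack end (array([0.53599023, 0.0238106 ]), np.float64(177.0))
rack end (array([0.53489029, 0.0244939 ]), np.float64(177.0))
dish end (array([ 0.48893641, -0.01563136]), np.float64(230.0))
dish end (array([ 0.48891268, -0.01305854]), np.float64(230.0))
dish mid [np.float64(0.4855), np.float64(0.4795)] w 0.10106873029923207
rack mid [np.float64(0.4871), np.float64(0.4832)] w 0.1205936253555074
```

>>> play_rows:
  series:
    - {"tx": -0.0003, "ty": 0.006, "tz": 0, "turn": 0}
    - {"tx": -0.0003, "ty": 0.006, "tz": 0, "turn": 0}
    - {"tx": -0.0003, "ty": 0.006, "tz": 0, "turn": 0}
    - {"tx": -0.0002, "ty": 0.004, "tz": 0, "turn": 0}
    - {"tx": -0.0002, "ty": 0.004, "tz": 0, "turn": 0}
    - {"tx": 0, "ty": 0, "tz": 0, "turn": 0}

```text
time_s: 25.3
position: [0.4917, -0.0051, 0.0749]
tcp_rot: [[0.999, 0.054, -0.0], [0.054, -0.999, 0.0], [-0.0, -0.0, -1.0]]
force: [1.0, 0.8, -1.1]
opening: 0.548
```

```bash
python3 -c "
from h import *
dishes(())
p=vision.capture('wrist');cv2.imwrite('pics/wrist19.png',p['pixels'])
for z in (.037,.04): print('rack end',rowedge(p,list(range(115,135))+list(range(360,385)),188,225,z,-1))
for z in (.006,.012):print('dish end',rowedge(p,range(170,320),225,240,z,-1))
"
```

```text
t 25.3 tcp [ 0.4917 -0.0051  0.0749] yaw 3.1 F [ 1.   0.8 -1.1]
rack end (array([0.53618773, 0.03708694]), np.float64(194.0))
rack end (array([0.53506155, 0.03793958]), np.float64(194.0))
dish end (array([0.48805015, 0.00452655]), np.float64(231.0))
dish end (array([0.48802463, 0.00711661]), np.float64(231.0))
```

View pics/wrist19.png

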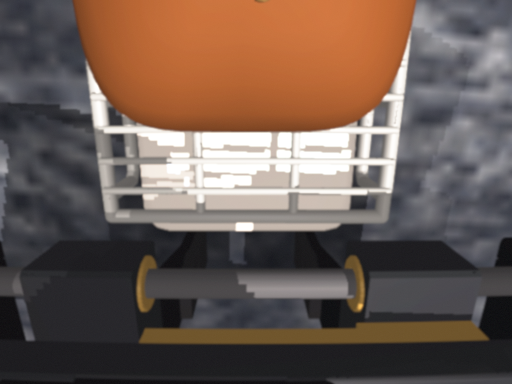

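>>> play_rows:
  series:
    - {"tx": 0.001, "ty": -0.02, "tz": 0, "turn": 0}
    - {"tx": 0.001, "ty": -0.03, "tz": 0, "turn": 0}
    - {"tx": 0.001, "ty": -0.04, "tz": 0.03, "turn": 0}
    - {"tx": 0.001, "ty": -0.04, "tz": 0.03, "turn": 0}
    - {"tx": 0.001, "ty": -0.05, "tz": 0.03, "turn": 0}
    - {"tx": 0.001, "ty": -0.05, "tz": 0.03, "turn": 0}
    - {"tx": 0.001, "ty": -0.05, "tz": 0.03, "turn": 0}
    - {"tx": 0, "ty": -0.05, "tz": 0.03, "turn": 0}
    - {"tx": 0, "ty": -0.05, "tz": 0.03, "turn": 0}
    - {"tx": 0, "ty": 0, "tz": 0, "turn": 0}

```text
time_s: 26.35
position: [0.4992, -0.3164, 0.2467]
tcp_rot: [[0.999, 0.049, 0.008], [0.049, -0.999, -0.009], [0.008, 0.009, -1.0]]
force: [0.0, -0.9, 0.4]
opening: 0.549
```

```bash
python3 -c "
from h import *
o=[]
for n,(u,v) in dict(scene=(290,180),top=(240,175)).items():
    p=vision.capture(n); cv2.imwrite(f'pics/{n}20.png',p['pixels'])
    o.append(cv2.resize(p['pixels'][v-55:v+55,u-55:u+55],(400,400),interpolation=0))
cv2.imwrite('pics/c20.png',np.hstack(o))
"
```

```text
(no output)
```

View pics/c20.png

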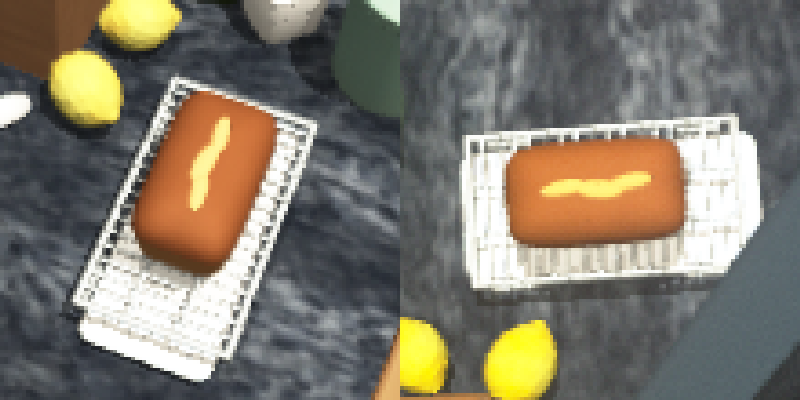

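View pics/scene20.png

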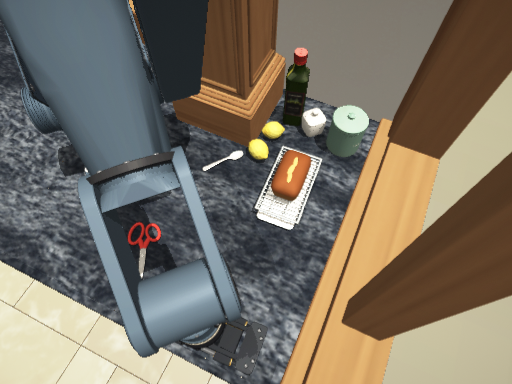

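>>> play_rows:
  series:
    - {"tx": -0.002, "ty": 0.02, "tz": 0.045, "turn": 0}
    - {"tx": -0.002, "ty": 0.035, "tz": 0.045, "turn": 0}
    - {"tx": -0.002, "ty": 0.04, "tz": 0.04, "turn": 0}
    - {"tx": -0.002, "ty": 0.05, "tz": 0.03, "turn": 0}
    - {"tx": -0.002, "ty": 0.055, "tz": 0.02, "turn": 0}
    - {"tx": -0.002, "ty": 0.058, "tz": 0.01, "turn": 0}
    - {"tx": -0.002, "ty": 0.058, "tz": 0.01, "turn": 0}
    - {"tx": -0.002, "ty": 0.058, "tz": 0.01, "turn": 0}
    - {"tx": -0.002, "ty": 0.058, "tz": 0.01, "turn": 0}
    - {"tx": -0.002, "ty": 0.058, "tz": 0, "turn": 0}

```text
time_s: 27.45
position: [0.4796, 0.0856, 0.4183]
tcp_rot: [[0.998, 0.056, -0.002], [0.056, -0.998, 0.001], [-0.002, -0.001, -1.0]]
force: [1.5, -0.6, 0.2]
opening: 0.551
```

>>> play_rows:
  series:
    - {"tx": 0, "ty": 0.02, "tz": 0, "turn": 0}
    - {"tx": 0, "ty": 0, "tz": 0, "turn": 0}
    - {"tx": 0, "ty": 0, "tz": 0, "turn": 0}

```text
time_s: 27.75
position: [0.4801, 0.0991, 0.4176]
tcp_rot: [[0.998, 0.056, -0.003], [0.056, -0.998, -0.0], [-0.003, 0.0, -1.0]]
force: [0.0, -0.1, -0.2]
opening: 0.544
```

```bash
python3 -c "
from h import *
dishes(())
p=vision.capture('wrist');cv2.imwrite('pics/wrist21.png',p['pixels'])
cv2.imwrite('pics/w21z.png',cv2.resize(p['pixels'][0:230,150:350],(521,599),interpolation=cv2.INTER_CUBIC))
"
```

```text
t 27.75 tcp [0.4801 0.0991 0.4176] yaw 3.23 F [ 0.  -0.1 -0.2]
```

View pics/w21z.png

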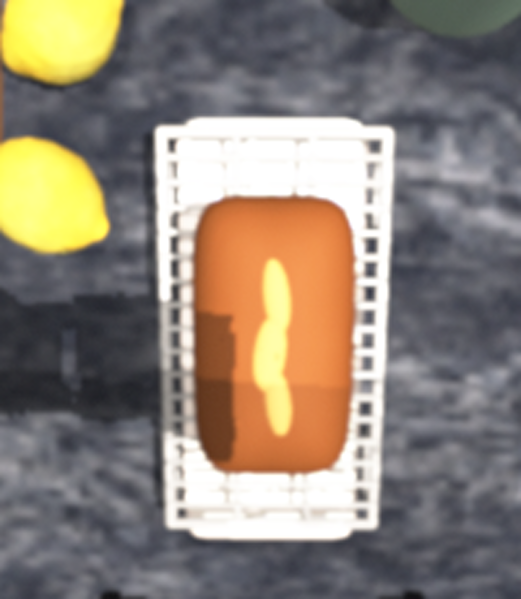

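```bash
python3 -c "
from h import *
p=vision.capture('wrist')
def c(z): return np.array([z[0]/2.605-.3+150,z[1]/2.605-.3])
D=range(228,280); Rf=list(range(212,220))+list(range(290,298)); Rn=list(range(216,221))+list(range(287,292))
df,rf=rowedge(p,D,38,50,.009,1); dn,rn=rowedge(p,D,200,214,.009,-1)
a,ra=rowedge(p,Rf,42,54,.038,1); b,rb=rowedge(p,Rn,196,210,.038,-1)
print('rows',rf,ra,rb,rn)
u=np.array([-.0535,.9986])
print('proj',df@u,a@u,b@u,dn@u,'len dish',(df-dn)@u,'rack',(a-b)@u,'far out',(df-a)@u,'near out',(b-dn)@u)
print('centre off along', (df+dn)@u/2-(a+b)@u/2)
E=edges(p,range(52,72),(212,222),(285,296),.012)
R=edges(p,range(60,195),(205,219),(290,304),.038)
for n,X in(('dish',E),('rack',R)): print(n,[(np.polyval((X[0][0]+X[1][0])/2,y)).round(4) for y in(.05,.13,.21)],'w',np.polyval(X[1][0]-X[0][0],.2).round(4))
"
```

```text
rows 44.0 47.0 202.5 206.0
proj 0.22227738228512786 0.2145308606561627 -0.00540134818952972 -0.021036706511618736 len dish 0.2433140887967466 rack 0.21993220884569242 far out 0.007746521628965152 near out 0.015635358322089014
centre off along -0.003944418346561937
dish [np.float64(0.4893), np.float64(0.4837), np.float64(0.4781)] w 0.104
rack [np.float64(0.4872), np.float64(0.4831), np.float64(0.4789)] w 0.1246
```

>>> play_rows:
  series:
    - {"tx": 0.003, "ty": -0.05, "tz": 0, "turn": 0}
    - {"tx": 0.003, "ty": -0.05, "tz": 0, "turn": 0}
    - {"tx": 0.003, "ty": -0.05, "tz": 0, "turn": 0}
    - {"tx": 0.003, "ty": -0.05, "tz": 0, "turn": 0}
    - {"tx": 0.003, "ty": -0.05, "tz": 0, "turn": 0}
    - {"tx": 0, "ty": 0, "tz": -0.05, "turn": 0}
    - {"tx": 0, "ty": 0, "tz": -0.05, "turn": 0}
    - {"tx": 0, "ty": 0, "tz": -0.05, "turn": 0}
    - {"tx": 0, "ty": 0, "tz": -0.05, "turn": 0}
    - {"tx": 0, "ty": 0, "tz": -0.05, "turn": 0}

```text
time_s: 28.85
position: [0.4929, -0.1031, 0.2174]
tcp_rot: [[0.999, 0.051, 0.0], [0.051, -0.999, -0.0], [0.0, 0.0, -1.0]]
force: [0.2, -0.9, -0.4]
opening: 0.549
```

>>> play_rows:
  series:
    - {"tx": 0, "ty": 0, "tz": -0.05, "turn": 0}
    - {"tx": 0, "ty": 0, "tz": -0.05, "turn": 0}
    - {"tx": 0, "ty": 0, "tz": -0.05, "turn": 0}
    - {"tx": 0, "ty": 0, "tz": -0.03, "turn": 0}
    - {"tx": 0, "ty": 0.03, "tz": 0, "turn": 0}
    - {"tx": 0, "ty": 0.03, "tz": 0, "turn": 0}
    - {"tx": 0, "ty": 0.02, "tz": 0, "turn": 0}
    - {"tx": 0, "ty": 0.009, "tz": 0, "turn": 0}
    - {"tx": 0, "ty": 0, "tz": 0, "turn": 0}

```text
time_s: 29.75
position: [0.4933, -0.0307, 0.0748]
tcp_rot: [[0.999, 0.054, -0.0], [0.054, -0.999, 0.0], [-0.0, -0.0, -1.0]]
force: [0.3, -0.6, 0.2]
opening: 0.548
```

```bash
python3 -c "
from h import *
dishes(())
p=vision.capture('wrist');cv2.imwrite('pics/wrist22.png',p['pixels'])
"
```

```text
t 29.75 tcp [ 0.4933 -0.0307  0.0748] yaw 3.09 F [ 0.3 -0.6  0.2]
```

View pics/wrist22.png

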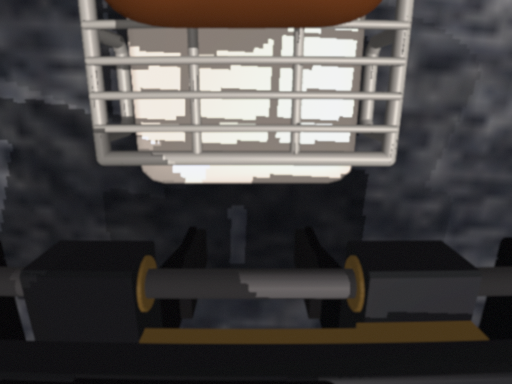

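>>> play_rows:
  series:
    - {"tx": -0.0005, "ty": 0.01, "tz": 0, "turn": 0}
    - {"tx": -0.0005, "ty": 0.01, "tz": 0, "turn": 0}
    - {"tx": -0.0003, "ty": 0.006, "tz": 0, "turn": 0}
    - {"tx": -0.0002, "ty": 0.004, "tz": 0, "turn": 0}
    - {"tx": -0.0002, "ty": 0.003, "tz": 0, "turn": 0}
    - {"tx": -0.0001, "ty": 0.002, "tz": 0, "turn": 0}
    - {"tx": -0.0001, "ty": 0.002, "tz": 0, "turn": 0}
    - {"tx": 0, "ty": 0, "tz": 0, "turn": 0}

```text
time_s: 30.6
position: [0.4921, -0.0008, 0.0749]
tcp_rot: [[0.999, 0.054, 0.0], [0.054, -0.999, -0.0], [0.0, 0.0, -1.0]]
force: [0.4, -0.8, 0.4]
opening: 0.546
```

>>> play_rows:
  series:
    - {"tx": 0.0005, "ty": -0.02, "tz": 0, "turn": 0}
    - {"tx": 0.001, "ty": -0.04, "tz": 0, "turn": 0}
    - {"tx": 0, "ty": -0.05, "tz": 0.02, "turn": 0}
    - {"tx": 0, "ty": -0.01, "tz": 0.06, "turn": 0}
    - {"tx": 0, "ty": 0, "tz": 0.06, "turn": 0}
    - {"tx": 0, "ty": 0, "tz": 0.06, "turn": 0}
    - {"tx": 0, "ty": 0, "tz": 0.06, "turn": 0}
    - {"tx": 0, "ty": 0, "tz": 0.06, "turn": 0}
    - {"tx": -0.005, "ty": 0.03, "tz": 0.055, "turn": 0}
    - {"tx": -0.005, "ty": 0.045, "tz": 0.04, "turn": 0}

```text
time_s: 31.6
position: [0.4855, -0.0375, 0.4098]
tcp_rot: [[0.999, 0.05, 0.004], [0.05, -0.999, -0.001], [0.004, 0.001, -1.0]]
force: [0.7, -0.1, -0.9]
opening: 0.551
```

>>> play_rows:
  series:
    - {"tx": -0.005, "ty": 0.055, "tz": 0.015, "turn": 0}
    - {"tx": 0, "ty": 0.058, "tz": 0, "turn": 0}
    - {"tx": 0, "ty": 0.058, "tz": 0, "turn": 0}
    - {"tx": 0, "ty": 0, "tz": 0, "turn": 0}
    - {"tx": 0, "ty": 0, "tz": 0, "turn": 0}

```text
time_s: 32.1
position: [0.4804, 0.1009, 0.4184]
tcp_rot: [[0.998, 0.057, -0.001], [0.057, -0.998, -0.0], [-0.001, 0.0, -1.0]]
force: [0.2, -0.3, 0.5]
opening: 0.549
```

```bash
python3 -c "
from h import *
dishes(())
p=vision.capture('wrist');cv2.imwrite('pics/wrist23.png',p['pixels'])
cv2.imwrite('pics/w23z.png',cv2.resize(p['pixels'][0:230,150:350],(521,599),interpolation=cv2.INTER_CUBIC))
"
```

```text
t 32.1 tcp [0.4804 0.1009 0.4184] yaw 3.26 F [ 0.2 -0.3  0.5]
```

View pics/w23z.png

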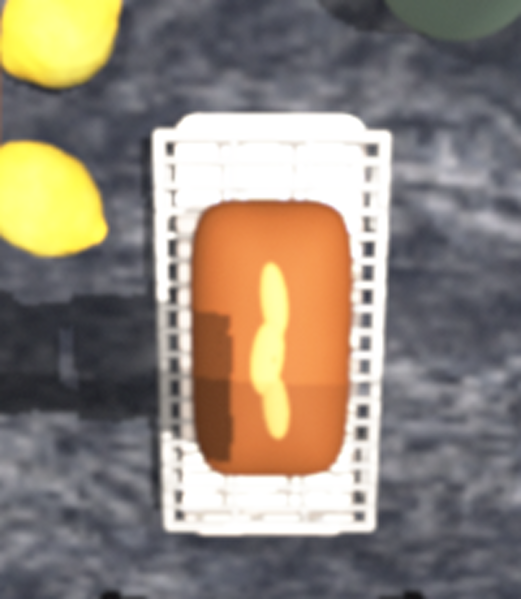

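```bash
cat > meas.py <<'E'
from h import *
p=vision.capture('wrist')
D=range(228,280); Rf=list(range(211,216))+list(range(291,297)); Rn=list(range(216,221))+list(range(286,291))
df,rf=rowedge(p,D,36,50,.009,1); dn,rn=rowedge(p,D,202,214,.009,-1)
a,ra=rowedge(p,Rf,42,56,.038,1); b,rb=rowedge(p,Rn,196,212,.038,-1)
print('rows',rf,ra,rb,rn)
u=np.array([-.0535,.9986])
print('len dish',(df-dn)@u,'rack',(a-b)@u,'far out',(df-a)@u,'near out',(b-dn)@u)
for uu in (255,218,293): print(uu,p['pixels'][36:56,uu].min(1),p['pixels'][196:214,uu].min(1))
E
python3 meas.py
```

```text
rows 42.0 48.0 203.0 204.0
len dish 0.242799147154218 rack 0.2198099651697109 far out 0.011574451756155589 near out 0.011414730228351497
255 [124 128 133 132 124 119 178 255 255 255 255 255 255 255 254 255 252 236
 243 255] [233 251 253 249 252 254 255 244 189 117  75  66  68  74  77  81  87  89]
218 [ 82  74  71  73  75  77  77  77  88 126 196 249 255 254 254 255 251 237
 250 255] [ 93  90 126 189 237 245 225 153  94  79  81  80  79  81  85  93 105 114]
293 [126 122 121 126 136 141 138 130 118 108 101 102 139 225 255 255 255 229
 154 105] [217 218 226 230 229 215 173 122  88  79  78  77  85  88  85  75  65  62]
```

```bash
python3 -c "
from h import *
p=vision.capture('wrist')
E=edges(p,range(54,70),(211,222),(285,296),.012)
R=edges(p,range(60,195),(205,219),(290,304),.038)
for n,X in(('dish',E),('rack',R)): print(n,[(np.polyval((X[0][0]+X[1][0])/2,y)).round(4) for y in(.05,.13,.21)],'w',np.polyval(X[1][0]-X[0][0],.2).round(4))
for n in('scene','top'):
  p=vision.capture(n);cv2.imwrite(f'pics/{n}24.png',p['pixels'])
  for q,z in (('sugar',.044),('lemon_a',.025)):
    for d in nets.masks_of(p,q): print(n,q,onplane(p,[np.array(d['at'])*[512,384]],z).round(3),round(d['confidence'],2))
"
```

```text
dish [np.float64(0.4907), np.float64(0.4845), np.float64(0.4783)] w 0.1043
rack [np.float64(0.4872), np.float64(0.483), np.float64(0.4789)] w 0.1246
scene sugar [[0.469 0.34 ]] 0.97
scene lemon_a [[0.365 0.284]] 0.83
scene lemon_a [[0.361 0.187]] 0.73
top sugar [[0.458 0.356]] 0.8
top lemon_a [[0.363 0.292]] 0.67
```

View pics/scene24.png

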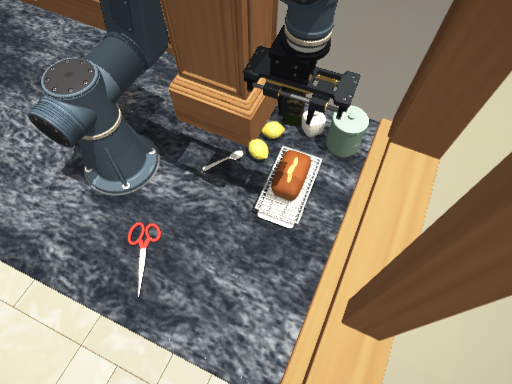

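```bash
python3 -c "
from rig import bot
print(bot.hand_in())"
```

```text
the job is handed in; nothing more can be done
None
```

The dish now lies under the loaf, sticking out almost equally at both ends of the rack, and the job is handed in at about 32 s of the 72 s limit.

I pushed the dish with the fingers only. First I pushed it sideways and turned it to line up with the rack. Then I pushed it end first between the feet, looked at it from above, and gave it a final 4 mm push. Wrist force at the readings between moves stayed under about 5 N.

**Last checks from the wrist camera**
- **Ends:** the dish sticks out 11.6 mm at the far end and 11.4 mm at the near end. Both read high, because the dish measured 243 mm long instead of 240 mm, so the true figure is about 10 mm each.
- **Sideways:** the dish's middle line is within about 1.5 mm of the rack's at the rack's centre. The dish's angle fit in this view rests on a short stretch of edge and disagreed with the rack's by 0.025 rad. The longer fit before insertion and the finger angle during the push agreed within about 0.003 rad, so I took the disagreement as noise.
- **Lemons, sugar pot, rack and loaf:** none showed any visible change. In the last scene picture the gripper partly hid the sugar pot, so its estimated position differed by about 1 cm from the first look. In the last top view only one lemon was detected, but both show in the scene picture.
- **Cameras:** the scene, top and wrist cameras differed by up to 5 mm on where the rack is. I relied on the dish and rack seen together in the same wrist picture.

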